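Scrap the rejected jaw plates and close up the rack

ROBOT

A 7-joint arm with a two-finger parallel gripper is mounted at the origin on a cart in front of the work surface, level with it; the furniture and walls round the work are solid. World frame = base frame: x ahead of the robot, y to its left, z up, the work surface at z = 0. Lengths are in m, angles in rad, forces in N, time in s.
With the tool pointing down it reaches from about 0.425 to 0.875 m from the base axis. Payload 4.7 kg.
Tool frame: the origin (TCP) lies on the centre line of the jaws, within the pads' length; the fingertips stand 14 mm ahead of it and the grasp point (between the pads) lies 5 mm behind it; z points along the fingers, y is the line along which they close (so a half turn about z gives the same grasp; the last joint's range is limited). The gripper opens to 87 mm and grips with 3 to 60 N. Pads are 19 mm wide; open, the fingers measure 117 mm over their backs; the gripper's body (75 mm by 190 mm) begins 51 mm behind the grasp point.
Start: joints at [-1.261, 0.321, -0.07, 1.45, 0.023, 1.371, -0.057], TCP at [0.19, 0.622, 0.197] pointing down, gripper open.
Joint ranges: [-2.86, 2.86], [-0.3, 2.09], [-1.38, 1.24], [0.06, 2.45], [-1.56, 4.7], [0.09, 2.05], [-2.69, 2.69]. Speed limits (rad/s): [2.57, 2.57, 3.14, 3.14, 3.14, 3.14, 3.14].

INTERFACE

Orientations are given as a rotation vector (axis times angle).
In Python, from bench import * gives the robot as it stands.
- The arm moves only by the shell command python3 -m jog 'ROWS' [FORCE]. ROWS is JSON, a list of rows, each an object of numbers: "claw": the finger opening in mm, from 0 to 87; "dx", "dy", "dz": the shift along the tool's x, y, z in mm; "spin": the turn about the tool's z in degrees. In form: [{"claw": .., "dx": .., "dy": .., "dz": .., "spin": ..}, ...]. A call has 1 to 20 rows; each row is the pose to reach, as a shift and turn from the pose commanded when the call began, along the tool's axes at that moment; what a row does not reach only later rows make up. A row lasts 1/12 s, in which the tool goes at most 41.7 mm and 7.16 degrees, less where a joint would pass 70% of its speed; a pose out of reach is approached as far as the arm can. A call with a gripper value outside its range is refused whole. The fingers move at their own pace and stop on an object; FORCE is the grip in N (left out, the last holds). Time passes only in rows, so rows that repeat a pose let the fingers close. It gives the time, the measured TCP pose, the force, the opening and the grip force at its end, in the units of the state.
- get_state(): the state, without advancing time (a new reading comes with each control period).
- get_image(name): name is "scene" or "top"; returns a dict with "frame" (420x560x3 uint8, red, green, blue), "depth" (420x560 float32, m along the optical axis (not along the pixel's ray), 0 where there is no reading), "K" (3x3 intrinsics, pixels), "T" (4x4, takes a point from camera to world coordinates). Camera axes: x right, y down, z forward; pixel columns grow to the right and rows downward; lengths in m; the calibration is good to about 2 mm. A picture is of the moment at which its call begins.
- close_job(): hands the job in; it is judged then, once.
The state is a dict: "time": time; "joint_positions": joint angles; "qd": joint speeds; "joint_torque": joint torques, N m; "position": TCP position; "tool_rot": TCP orientation; "ft_force": force on the tool from outside, world axes, zero at the start; "torque": the same for the moment, N m; "grip_width": opening from 0.0 (shut) to 1.0 (fully open); "grip_force": force on a finger pad.
Only numpy, scipy, OpenCV 4.12 (cv2) and the standard library are available. Lean on these libraries where they do the work, as an engineer would, in place of code of your own. Each camera call takes 0.05 s, during which the arm holds its last target. There are 200 camera calls.

TASK

The inspected jaw plates have to be put away: push each red-banded reject that lies on the bench down through the sprung two-leaf flap of the blue scrap box, so that it is inside and the flap has snapped shut behind it. Push the leaning row of good plates in the rack upright, close together and square against the backstop, and then stand the wooden keeper upright in the rack's slot in front of them, fully down. Leave the jar, the tape measure and the offcut alone.

Things in the scene. Friction and masses are not known exactly. Their poses are not given: they have to be found in the camera images.
- mouth (a point): Scrap box: fixed blue steel box, 160 (x) x 180 (y) x 160 high, flat lid. This point: centre of the mouth in the lid, at lid height (160 above the bench); axes are the box's, z up. The mouth is an opening 100 (x) x 70 (y), closed by a yellow sprung flap of two leaves flush with the lid; inside it is hollow, 150 deep.
- flap_left (a joint): Left leaf of the flap (96 x 33 mm), rad: 0 shut (level), grows to 1.45 as its free edge swings down into the box. Hinge along the box's x, +36 in y from the mouth's centre; free edge (black stripe) at the middle. Slippery plastic, sprung shut with 0.045 N m: a plate laid flat and centred on both leaves stays there; pressed down at its middle with 5 to 15 N it drops through when its top is about 20 below the lid; if it hangs between the leaves press on to 40 below.
- flap_right (a joint): Right leaf of the flap (96 x 33 mm), rad: 0 shut (level), grows to 1.45 as its free edge swings down into the box. Hinge along the box's x, -36 in y from the mouth's centre; free edge (black stripe) at the middle. Slippery plastic, sprung shut with 0.045 N m: a plate laid flat and centred on both leaves stays there; pressed down at its middle with 5 to 15 N it drops through when its top is about 20 below the lid; if it hangs between the leaves press on to 40 below.
- backstop (a point): Rack: fixed plywood base 132 (x) x 110 (y) x 24 high. This point: middle of the face of its aluminium backstop (104 wide, 54 high above the base; the face looks to the rack's -x), at the base's top; axes are the rack's. Opposite it two slanted rests, 14 wide with a 58 gap between, 40 above the base, their feet 77 and their tops up to 108 from the backstop's face.
- keeper_slot (a point): Middle of the keeper slot's mouth in the base's top face of the rack (24 above the bench), 80 mm from the backstop's face; axes are the rack's. Slot 29 (x) x 44 (y), 18 deep, edges chamfered by 2.
- good_0_c (a point): Good plate 0: plain steel jaw plate 16 (x) x 80 (y) x 50 (z), about 0.34 kg, this point at its centre, axes its own. Four stand in the rack on their 80 x 16 edges, leaning about 25 degrees away from the backstop (tops to the rack's -x), good_0 next to the backstop (it may stand straighter), good_3 the outermost, leaning on the rests. Upright and pushed home the four fill the 64 mm in front of the backstop; pushing the row takes about 10 N.
- good_1_c (a point): Good plate 1: plain steel jaw plate 16 (x) x 80 (y) x 50 (z), about 0.34 kg, this point at its centre, axes its own. Four stand in the rack on their 80 x 16 edges, leaning about 25 degrees away from the backstop (tops to the rack's -x), good_0 next to the backstop (it may stand straighter), good_3 the outermost, leaning on the rests. Upright and pushed home the four fill the 64 mm in front of the backstop; pushing the row takes about 10 N.
- good_2_c (a point): Good plate 2: plain steel jaw plate 16 (x) x 80 (y) x 50 (z), about 0.34 kg, this point at its centre, axes its own. Four stand in the rack on their 80 x 16 edges, leaning about 25 degrees away from the backstop (tops to the rack's -x), good_0 next to the backstop (it may stand straighter), good_3 the outermost, leaning on the rests. Upright and pushed home the four fill the 64 mm in front of the backstop; pushing the row takes about 10 N.
- good_3_c (a point): Good plate 3: plain steel jaw plate 16 (x) x 80 (y) x 50 (z), about 0.34 kg, this point at its centre, axes its own. Four stand in the rack on their 80 x 16 edges, leaning about 25 degrees away from the backstop (tops to the rack's -x), good_0 next to the backstop (it may stand straighter), good_3 the outermost, leaning on the rests. Upright and pushed home the four fill the 64 mm in front of the backstop; pushing the row takes about 10 N.
- reject_0_c (a point): Reject 0: the same plate with a red band painted round its middle, lying flat on the bench, 80 (x) x 50 (y) x 16 (z), about 0.34 kg, this point at its centre. May be absent (none).
- reject_1_c (a point): Reject 1: the same plate with a red band painted round its middle, lying flat on the bench, 80 (x) x 50 (y) x 16 (z), about 0.34 kg, this point at its centre. May be absent (none).
- reject_2_c (a point): Reject 2: the same plate with a red band painted round its middle, lying flat on the bench, 80 (x) x 50 (y) x 16 (z), about 0.34 kg, this point at its centre. May be absent (none).
- reject_3_c (a point): Reject 3: the same plate with a red band painted round its middle, lying flat on the bench, 80 (x) x 50 (y) x 16 (z), about 0.34 kg, this point at its centre. May be absent (none).
- keeper_c (a point): Keeper: loose wooden block with a brass band near its top, 25 (x) x 40 (y) x 105 (z), about 0.14 kg, standing upright on the bench; its lowest 8 mm are tapered to 21 x 36. This point at its centre, 52.5 above its foot. In the slot its 25 mm lies along the rack's x, its foot 18 below the base's top.
- screw_jar: Bystander, to be left alone: glass jar with grey lid, 68 across, 90 high, origin at the centre of its underside.
- tape_measure: Bystander, to be left alone: yellow tape measure 64 x 88 x 32, origin at the centre of its underside.
- offcut_3: Bystander, to be left alone: wooden offcut 50 x 60 x 45, origin at the centre of its underside.
Mind the look-alikes: they are no part of the job. Leave any turquoise look-alike of the part that bears reject_2_c alone.

How it is judged:
On the way, in this order (a step that is already met when the one before it is completed fails the run):
1. the four good plates stand upright and close against the backstop, the keeper not yet in its slot (x of good_0_c in the frame of backstop between -0.013 and -0.003 m and y of good_0_c in the frame of backstop between -0.012 and 0.012 m and z of good_0_c in the frame of backstop between 0.021 and 0.029 m and angle between each of good_0_c, good_1_c, good_2_c, good_3_c's own z axis and vertical below 0.07 rad and angle between the x axis of each of good_0_c, good_1_c, good_2_c, good_3_c and the x axis of backstop, either way round below 0.1 rad and x of good_1_c in the frame of backstop between -0.029 and -0.019 m and y of good_1_c in the frame of backstop between -0.012 and 0.012 m and z of good_1_c in the frame of backstop between 0.021 and 0.029 m and x of good_2_c in the frame of backstop between -0.045 and -0.035 m and y of good_2_c in the frame of backstop between -0.012 and 0.012 m and z of good_2_c in the frame of backstop between 0.021 and 0.029 m and x of good_3_c in the frame of backstop between -0.061 and -0.051 m and y of good_3_c in the frame of backstop between -0.012 and 0.012 m and z of good_3_c in the frame of backstop between 0.021 and 0.029 m and distance between keeper_c and keeper_slot above 0.045 m), for 0.2 s.
2. the keeper stands in the slot, let go (horizontal distance between keeper_c and keeper_slot below 0.005 m and angle between keeper_c's own z axis and vertical below 0.1 rad and z of keeper_c in the frame of keeper_slot between 0.0305 and 0.0385 m and contact force between keeper and the fingers below 0.05 N), for 0.2 s.
At the end, for the whole second after the job is handed in: All present rejects at rest in the box, both leaves shut (< 0.08 rad); good plates upright (4 deg), square (0.1 rad), packed against the backstop (each within 5 mm of place, 12 mm sideways); keeper upright in the slot within 5 mm, down within 4 mm, let go (all of step 2 and x of good_0_c in the frame of backstop between -0.013 and -0.003 m and y of good_0_c in the frame of backstop between -0.012 and 0.012 m and z of good_0_c in the frame of backstop between 0.021 and 0.029 m and angle between each of good_0_c, good_1_c, good_2_c, good_3_c's own z axis and vertical below 0.07 rad and angle between the x axis of each of good_0_c, good_1_c, good_2_c, good_3_c and the x axis of backstop, either way round below 0.1 rad and x of good_1_c in the frame of backstop between -0.029 and -0.019 m and y of good_1_c in the frame of backstop between -0.012 and 0.012 m and z of good_1_c in the frame of backstop between 0.021 and 0.029 m and x of good_2_c in the frame of backstop between -0.045 and -0.035 m and y of good_2_c in the frame of backstop between -0.012 and 0.012 m and z of good_2_c in the frame of backstop between 0.021 and 0.029 m and x of good_3_c in the frame of backstop between -0.061 and -0.051 m and y of good_3_c in the frame of backstop between -0.012 and 0.012 m and z of good_3_c in the frame of backstop between 0.021 and 0.029 m and x of reject_0_c in the frame of mouth between -0.08 and 0.08 m and y of reject_0_c in the frame of mouth between -0.09 and 0.09 m and z of each of reject_0_c, reject_1_c, reject_2_c, reject_3_c in the frame of mouth below -0.05 m and linear speed of each of reject_0, reject_1, reject_2, reject_3 below 0.02 m/s and x of reject_1_c in the frame of mouth between -0.08 and 0.08 m and y of reject_1_c in the frame of mouth between -0.09 and 0.09 m and x of reject_2_c in the frame of mouth between -0.08 and 0.08 m and y of reject_2_c in the frame of mouth between -0.09 and 0.09 m and x of reject_3_c in the frame of mouth between -0.08 and 0.08 m and y of reject_3_c in the frame of mouth between -0.09 and 0.09 m and value of joint each of flap_left, flap_right below 0.08 rad); the robot touches nothing.
It fails at once if the screw_jar is disturbed (moved more than 30 mm) (distance of screw_jar from where it was at the start of the episode above 0.03 m).
It fails at once if the tape_measure is disturbed (moved more than 30 mm) (distance of tape_measure from where it was at the start of the episode above 0.03 m).
It fails at once if the offcut_3 is disturbed (moved more than 30 mm) (distance of offcut_3 from where it was at the start of the episode above 0.03 m).
Of reject_0, reject_1, reject_2, reject_3 only 2 to 4 are there at a start; the rules pass over those that are not, and their reading is None.
At some moment in a run one of reject_0, reject_1, reject_2, reject_3 may be knocked a few centimetres aside while the robot is not near it.
It also fails if it takes over 210 s, if anything falls off the work surface, if the arm or the gripper's body presses on something with over 40 N, if the wrist force passes 120 N, or if a joint passes its speed limit or range.

## Working session

There is one attempt and no reset: what is moved stays moved. The work goes in short steps, Python scripts to look and compute and a shell command to move; the robot and the scene stay as the last step left them, time stands still between calls to the robot, and variables do not carry over. Pictures are saved under pics/ and viewed, at most 14 in all, crops included, and the job is handed in when it is done.

```bash
ls; mkdir -p pics
cat > h.py <<'E'
from bench import *
import numpy as np, cv2
from scipy.spatial.transform import Rotation as R
def save(im,n,box=None,s=1):
    f=im["frame"][:,:,::-1]
    if box: f=f[box[1]:box[3],box[0]:box[2]]
    cv2.imwrite("pics/"+n,cv2.resize(f,None,fx=s,fy=s,interpolation=cv2.INTER_CUBIC))
def cloud(im):
    d=im["depth"];v,u=np.indices(d.shape);K=im["K"]
    p=np.stack([(u-K[0,2])/K[0,0]*d,(v-K[1,2])/K[1,1]*d,d],-1)
    return p@im["T"][:3,:3].T+im["T"][:3,3]
def ray(im,u,v,z):
    K=im["K"];T=im["T"];d=T[:3,:3]@np.array([(u-K[0,2])/K[0,0],(v-K[1,2])/K[1,1],1]);o=T[:3,3]
    return o+d*(z-o[2])/d[2]
E
python3 - <<'E'
from h import *
for n in ("top","scene"):
    im=get_image(n);save(im,n+"0.png",s=1.4);print(n,im["T"].round(3).tolist(),im["K"].round(1).tolist())
s=get_state();print({k:np.round(v,3) for k,v in s.items()});print(R.from_rotvec(s["tool_rot"]).as_matrix().round(3))
E
```

```text
pics
top [[0.006, -0.997, 0.078, 0.448], [-1.0, -0.008, -0.018, 0.211], [0.019, -0.078, -0.997, 1.321], [0.0, 0.0, 0.0, 1.0]] [[453.7, 0.0, 279.1], [0.0, 453.7, 206.8], [0.0, 0.0, 1.0]]
scene [[0.675, -0.545, 0.498, -0.304], [-0.738, -0.484, 0.47, -0.623], [-0.015, -0.685, -0.729, 1.407], [0.0, 0.0, 0.0, 1.0]] [[532.9, 0.0, 273.3], [0.0, 532.9, 207.4], [0.0, 0.0, 1.0]]
{'time': np.float64(0.1), 'joint_positions': array([-1.261,  0.322, -0.07 ,  1.452,  0.023,  1.371, -0.057]), 'qd': array([ 0.   , -0.002,  0.   , -0.001, -0.   ,  0.001,  0.   ]), 'joint_torque': array([-0.0000e+00, -4.9257e+01, -4.0600e-01, -3.1340e+01, -6.4000e-02,
        4.0000e-02,  0.0000e+00]), 'position': array([0.189, 0.621, 0.196]), 'tool_rot': array([-4.630e-01, -3.107e+00,  3.000e-03]), 'ft_force': array([-0.423, -0.097, -0.925]), 'torque': array([0.037, 0.008, 0.016]), 'grip_force': np.float64(0.0), 'grip_width': np.float64(0.997)}
[[-0.957  0.291 -0.   ]
 [ 0.291  0.957 -0.002]
 [-0.    -0.002 -1.   ]]
```

View pics/top0.png

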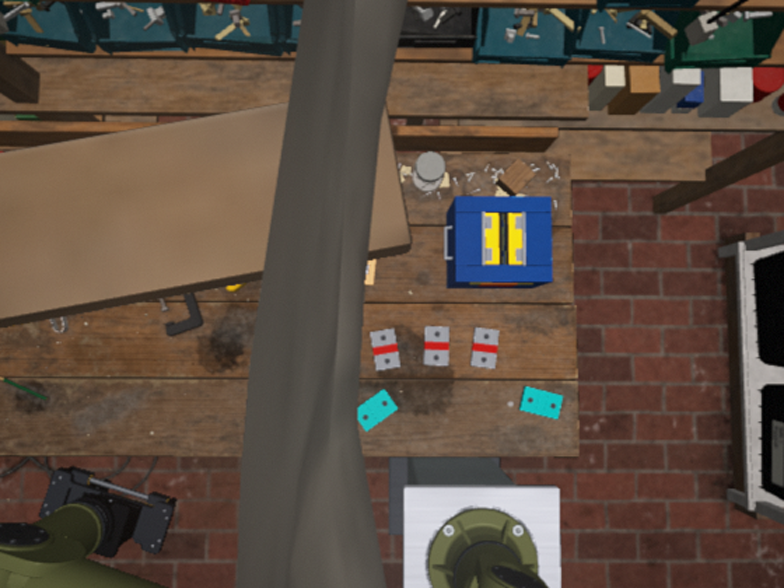

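View pics/scene0.png

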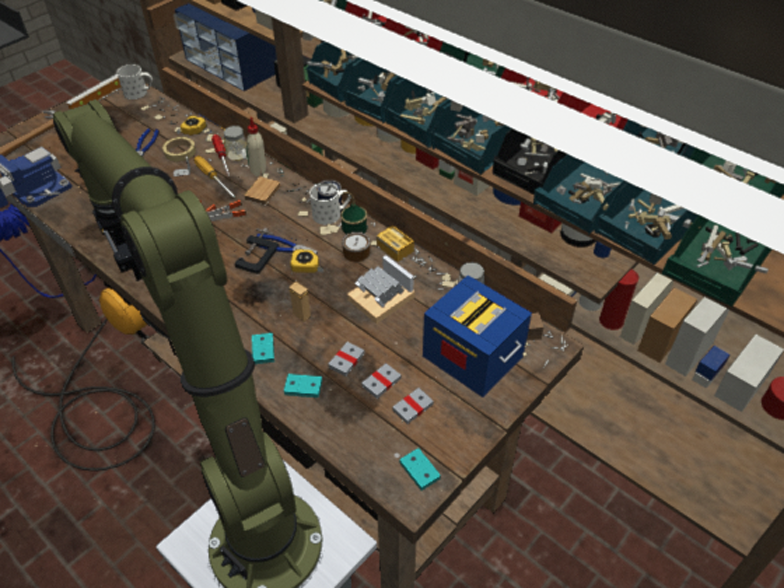

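Top view: box at (500,242) with its two yellow leaves. Three red-banded plates at (385,349), (436,346) and (485,348). Turquoise look-alikes at (377,410) and (541,402). Scene view: rack at (382,285), keeper at (300,300), and a third turquoise plate at (262,347). Part of the bench is hidden, so I'll measure what is visible now and look again once the arm has moved.

```bash
cat >> h.py <<'E'
def blobs(im,lo,hi,amin=25,wrap=False):
    h=cv2.cvtColor(im["frame"],cv2.COLOR_RGB2HSV);m=cv2.inRange(h,lo,hi)
    if wrap: m|=cv2.inRange(h,(170,lo[1],lo[2]),(180,255,255))
    n,l,s,c=cv2.connectedComponentsWithStats(m)
    return [(l==i,s[i,4],c[i]) for i in range(1,n) if s[i,4]>=amin]
E
python3 - <<'E'
from h import *
ims={n:get_image(n) for n in ("top","scene")}
for n,im in ims.items():
    P=cloud(im)
    for nm,lo,hi,w in (("red",(0,150,90),(8,255,255),True),("yel",(22,150,120),(34,255,255),False),("cyan",(82,120,100),(95,255,255),False)):
        for m,a,c in blobs(im,lo,hi,40,w):
            q=P[m];q=q[(im["depth"][m]>0)]
            if len(q)==0: continue
            md=np.median(q,0)
            if -.1<md[0]<1 and -.05<md[2]<.3:
              mr=cv2.minAreaRect(q[:,:2].astype(np.float32)*1000)
              print(n,nm,a,c.round(0),md.round(3),"ray016",ray(im,*c,.016)[:2].round(3),np.round(mr[0]),np.round(mr[1]),round(mr[2]))
d=cloud(ims["top"]);
for uv in ((150,140),(260,40),(215,300),(220,250)): print(uv,d[uv[1],uv[0]].round(2))
s=ims["scene"];P=cloud(s)
for n,(u,v) in dict(keeptop=(212,205),keepmid=(214,215),rackbase=(272,215),back=(285,195)).items(): print(n,P[v,u].round(3))
save(s,"rack1.png",(195,160,335,245),5.5)
E
```

```text
top red 78 [424.  50.] [ 0.974 -0.203  0.125] ray016 [ 1.022 -0.242] [ 973. -207.] [28. 29.] 2
top red 92 [275. 249.] [0.429 0.198 0.016] ray016 [0.428 0.199] [428. 200.] [14. 52.] 12
top red 92 [311. 247.] [0.435 0.095 0.016] ray016 [0.436 0.094] [436.  94.] [50. 14.] 90
top red 99 [346. 248.] [ 0.433 -0.006  0.015] ray016 [ 0.432 -0.005] [432.  -7.] [54. 15.] 83
top yel 272 [352. 170.] [ 0.636 -0.001  0.159] ray016 [ 0.659 -0.025] [636.   3.] [25. 95.] 90
top yel 272 [367. 170.] [ 0.636 -0.035  0.159] ray016 [ 0.659 -0.067] [637. -39.] [25. 96.] 90
top cyan 493 [386. 287.] [ 0.322 -0.12   0.016] ray016 [ 0.322 -0.121] [ 321. -122.] [81. 51.] 75
top cyan 482 [268. 292.] [0.307 0.217 0.016] ray016 [0.306 0.218] [346. 230.] [152.  82.] 19
scene red 74 [155. 102.] [0.764 1.084 0.024] ray016 [0.771 1.095] [ 768. 1086.] [90. 30.] 62
scene red 101 [449. 198.] [ 0.992 -0.206  0.126] ray016 [ 1.104 -0.171] [ 990. -209.] [33. 56.] 86
scene red 57 [248. 255.] [0.432 0.193 0.016] ray016 [0.431 0.193] [433. 202.] [63. 21.] 89
scene red 64 [273. 271.] [0.439 0.088 0.015] ray016 [0.439 0.087] [43
[... 300 characters left out ...]
47
scene yel 133 [336. 220.] [ 0.638 -0.003  0.16 ] ray016 [0.746 0.069] [638.  -0.] [26. 99.] 90
scene yel 133 [345. 226.] [ 0.638 -0.037  0.159] ray016 [0.745 0.029] [639. -40.] [96. 27.] 0
scene cyan 272 [187. 247.] [0.32  0.367 0.014] ray016 [0.318 0.367] [209. 227.] [464.  50.] 52
scene cyan 309 [216. 274.] [0.308 0.214 0.015] ray016 [0.307 0.214] [312. 220.] [69. 84.] 38
scene cyan 402 [300. 334.] [ 0.323 -0.126  0.015] ray016 [ 0.323 -0.125] [ 327. -122.] [91. 57.] 77
(150, 140) [0.5  0.27 1.1 ]
(260, 40) [0.51 0.22 1.19]
(215, 300) [0.44 0.22 1.27]
(220, 250) [0.45 0.22 1.26]
keeptop [0.458 0.382 0.101]
keepmid [0.445 0.362 0.076]
rackbase [0.594 0.232 0.049]
back [0.685 0.253 0.064]
```

View pics/rack1.png

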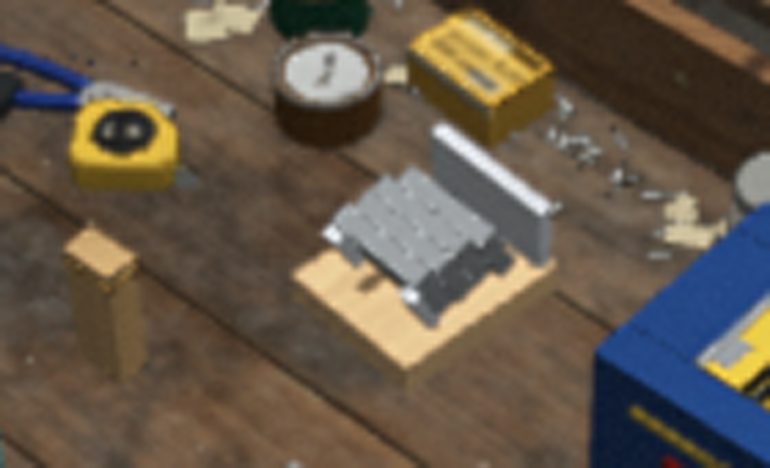

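Crop: the keeper stands at about (100,300). The rack sits at (425,260), with its four plates leaning toward the viewer and the backstop behind them at (490,190). I'll fit the rack and keeper geometry next.

Run:
```python
from h import *
im=get_image("scene");P=cloud(im);v,u=np.indices(im["depth"].shape)
def rect(lo,hi):
    m=np.all((P>lo)&(P<hi),-1)&(im["depth"]>0);q=P[m]
    r=cv2.minAreaRect(q[:,:2].astype(np.float32)*1000);print(len(q),np.round(r[0],1),np.round(r[1],1),round(r[2],1),"z",np.percentile(q[:,2],[5,50,95]).round(3));return q
print("keeper top");rect((.40,.3,.1),(.5,.45,.115))
print("backstop top");rect((.64,.15,.0735),(.75,.36,.083))
print("base top");q=rect((.5,.12,.019),(.75,.36,.029))
print("box lid");rect((.5,-.2,.155),(.75,.12,.165))
c=[ray(im,195+a/5.5-.4,160+b/5.5-.4,.024)[:2] for a,b in ((292,275),(408,365),(555,265))];print("base corners",np.round(c,4))
for a,b in ((c[0],c[1]),(c[1],c[2])): d=b-a;print(np.hypot(*d).round(4),np.degrees(np.arctan2(d[1],d[0])).round(1))
k=[ray(im,195+a/5.5-.4,160+b/5.5-.4,.078)[:2] for a,b in ((440,124),(552,207),(432,130),(545,212))];print("back top",np.round(k,4))
k=[ray(im,195+a/5.5-.4,160+b/5.5-.4,.105)[:2] for a,b in ((92,227),(137,257),(111,278),(65,246))];print("keeper top corners",np.round(k,4),np.mean(k,0))
```

```text
keeper top
61 [456.2 374.5] [29.1 39.4] 5.6 z [0.1   0.103 0.109]
backstop top
99 [670.4 261.5] [94.3 60.4] 89.2 z [0.074 0.077 0.082]
base top
306 [629.3 266.9] [112.4 137.7] 83.9 z [0.02  0.024 0.028]
box lid
2032 [637.9 -23. ] [183.7 165.4] 89.7 z [0.156 0.16  0.164]
base corners [[0.5724 0.3301]
 [0.5656 0.2217]
 [0.6919 0.2091]]
0.1086 -93.6
0.1269 -5.7
back top [[0.6985 0.3148]
 [0.6898 0.2109]
 [0.6909 0.3149]
 [0.6835 0.2113]]
keeper top corners [[0.4678 0.3951]
 [0.4687 0.3558]
 [0.4461 0.3548]
 [0.4457 0.3956]] [0.45708319 0.37533662]
```

```bash
cat >> h.py <<'E'
def go(x,y,z,yaw):
    "print rows values to reach TCP xyz (m) with tool y at heading yaw+90 deg"
    s=get_state();M=R.from_rotvec(s["tool_rot"]).as_matrix();d=M.T@(np.array([x,y,z])-s["position"])*1000
    h=np.degrees(np.arctan2(M[1,1],M[0,1]));sp=-((yaw+90-h+90)%180-90)
    print("to",np.round([x,y,z],3),"dx dy dz",d.round(1),"spin",round(sp,1))
def st():
    s=get_state();M=R.from_rotvec(s["tool_rot"]).as_matrix()
    print("t",round(s["time"],1),"pos",s["position"].round(4),"yaw",round(np.degrees(np.arctan2(M[1,1],M[0,1]))-90,1),"F",s["ft_force"].round(1),"w",round(s["grip_width"]*87,1),"gf",round(s["grip_force"],1))
def rejects():
    im=get_image("top");P=cloud(im)
    for m,a,c in blobs(im,(0,150,90),(8,255,255),40,True):
        b=ray(im,*c,.016)
        if not .3<b[0]<.8: continue
        k=(np.hypot(*(P[...,:2]-b[:2]).transpose(2,0,1))<.05)&(P[...,2]>.010)&(P[...,2]<.03)
        v,u=np.nonzero(k);q=np.array([ray(im,*p,.016)[:2] for p in zip(u,v)])
        r=cv2.minAreaRect(q.astype(np.float32)*1000);w,h=r[1];an=r[2] if w>h else r[2]+90
        print("band",b[:2].round(4),"plate",np.round(r[0],1),np.round(r[1],1),"yaw",round((an+90)%180-90,1))
E
python3 - <<'E'
from h import *
rejects();st();go(.43,.2,.2,8)
E
```

```text
band [0.428  0.1989] plate [428.6 198.2] [79.9 50.2] yaw 10.7
band [0.4358 0.094 ] plate [436.6  93.8] [48.9 77.5] yaw -0.0
band [ 0.4322 -0.0055] plate [433.1  -6.4] [51.2 79.6] yaw -6.6
t 0.3 pos [0.1894 0.6216 0.197 ] yaw -16.9 F [ 0.1 -0.9  0.1] w 87.4 gf 0.0
to [0.43 0.2  0.2 ] dx dy dz [-353.  -333.2   -2.8] spin -24.9
```

```bash
python3 -m jog '[{"claw":72,"dx":-352,"dy":-336,"dz":0,"spin":-27.6},{"claw":72,"dx":-352,"dy":-336,"dz":0,"spin":-27.6},{"claw":72,"dx":-352,"dy":-336,"dz":0,"spin":-27.6},{"claw":72,"dx":-352,"dy":-336,"dz":0,"spin":-27.6},{"claw":72,"dx":-352,"dy":-336,"dz":0,"spin":-27.6},{"claw":72,"dx":-352,"dy":-336,"dz":0,"spin":-27.6},{"claw":72,"dx":-352,"dy":-336,"dz":0,"spin":-27.6},{"claw":72,"dx":-352,"dy":-336,"dz":0,"spin":-27.6},{"claw":72,"dx":-352,"dy":-336,"dz":0,"spin":-27.6},{"claw":72,"dx":-352,"dy":-336,"dz":0,"spin":-27.6},{"claw":72,"dx":-352,"dy":-336,"dz":0,"spin":-27.6},{"claw":72,"dx":-352,"dy":-336,"dz":0,"spin":-27.6},{"claw":72,"dx":-352,"dy":-336,"dz":0,"spin":-27.6},{"claw":72,"dx":-352,"dy":-336,"dz":0,"spin":-27.6},{"claw":72,"dx":-352,"dy":-336,"dz":100,"spin":-27.6},{"claw":72,"dx":-352,"dy":-336,"dz":100,"spin":-27.6},{"claw":72,"dx":-352,"dy":-336,"dz":100,"spin":-27.6},{"claw":72,"dx":-352,"dy":-336,"dz":100,"spin":-27.6}]' 15
python3 - <<'E'
from h import *
st()
im=get_image("scene");save(im,"a.png",(180,180,400,340),3.5);go(.4285,.198,.017,10.7)
E
```

```text
time: 1.8
position: [0.4239, 0.1976, 0.0929]
tool_rot: [0.295, -3.12, 0.006]
ft_force: [-0.5, -0.7, 0.4]
grip_width: 0.824
grip_force: 0.0
t 1.8 pos [0.4239 0.1976 0.0929] yaw 10.8 F [-0.5 -0.7  0.4] w 71.7 gf 0.0
to [0.428 0.198 0.017] dx dy dz [-2.8 -0.8 78.6] spin 0.1
```

View pics/a.png

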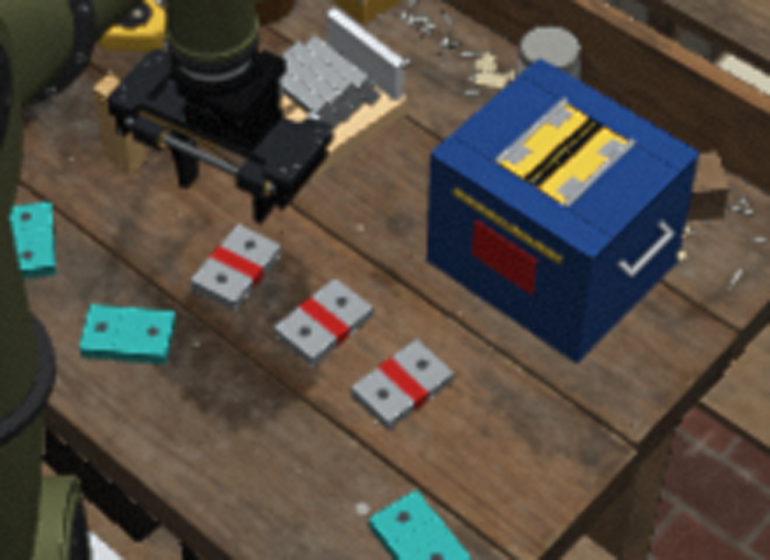

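The crop shows three plates with red bands at (235,265), (325,320) and (403,383), so these are the rejects. The turquoise plates at (32,238), (128,332) and (420,530) have no red band and will be left alone. The gripper is above the first reject.

```bash
python3 -m jog '[{"claw":72,"dx":-3,"dy":0,"dz":38},{"claw":72,"dx":-3,"dy":0,"dz":60},{"claw":72,"dx":-3,"dy":0,"dz":76},{"claw":72,"dx":-3,"dy":0,"dz":76},{"claw":72,"dx":-3,"dy":0,"dz":76},{"claw":40,"dx":-3,"dy":0,"dz":76},{"claw":40,"dx":-3,"dy":0,"dz":76},{"claw":40,"dx":-3,"dy":0,"dz":76},{"claw":40,"dx":-3,"dy":0,"dz":76},{"claw":40,"dx":-3,"dy":0,"dz":76},{"claw":40,"dx":-3,"dy":0,"dz":76},{"claw":40,"dx":-3,"dy":0,"dz":76}]' 25
python3 - <<'E'
from h import *
st()
E
```

```text
t 1.9 pos [0.4259 0.1984 0.0956] yaw 10.8 F [-1.   0.4  0.3] w 71.9 gf 0.0$[0]: bad value
```

```bash
python3 -m jog '[{"claw":72,"dx":-3,"dy":0,"dz":38,"spin":0},{"claw":72,"dx":-3,"dy":0,"dz":60,"spin":0},{"claw":72,"dx":-3,"dy":0,"dz":76,"spin":0},{"claw":72,"dx":-3,"dy":0,"dz":76,"spin":0},{"claw":72,"dx":-3,"dy":0,"dz":76,"spin":0},{"claw":40,"dx":-3,"dy":0,"dz":76,"spin":0},{"claw":40,"dx":-3,"dy":0,"dz":76,"spin":0},{"claw":40,"dx":-3,"dy":0,"dz":76,"spin":0},{"claw":40,"dx":-3,"dy":0,"dz":76,"spin":0},{"claw":40,"dx":-3,"dy":0,"dz":76,"spin":0},{"claw":40,"dx":-3,"dy":0,"dz":76,"spin":0},{"claw":40,"dx":-3,"dy":0,"dz":76,"spin":0}]' 25
python3 - <<'E'
from h import *
st()
E
```

```text
time: 2.85
position: [0.4313, 0.1983, 0.0215]
tool_rot: [-0.292, 3.128, 0.0]
ft_force: [1.0, -0.3, 0.2]
grip_width: 0.475
grip_force: 0.0
t 2.9 pos [0.4313 0.1983 0.0215] yaw 10.7 F [ 1.  -0.3  0.2] w 41.3 gf 0.0
```

Run:
```python
from h import *
im=get_image("top");save(im,"b.png",(240,190,400,310),4.5);rejects();st()
```

```text
band [ 0.4323 -0.0054] plate [432.9  -6.3] [51.3 79.4] yaw -5.9
t 3.0 pos [0.4312 0.1983 0.0214] yaw 10.6 F [-0.6  0.3 -0.7] w 40.5 gf 0.0
```

View pics/b.png

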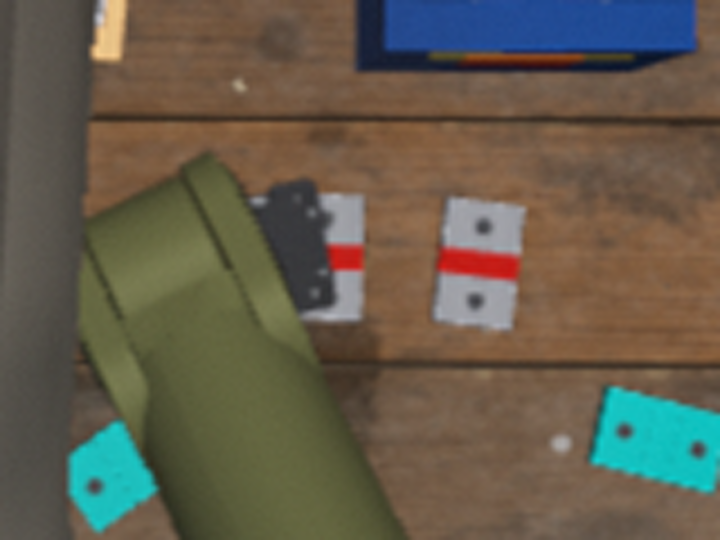

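The arm hides the plate from above, so I'll look from the scene camera.

Run:
```python
from h import *
im=get_image("scene");save(im,"c.png",(190,190,330,310),5)
```

```text
(no output)
```

View pics/c.png

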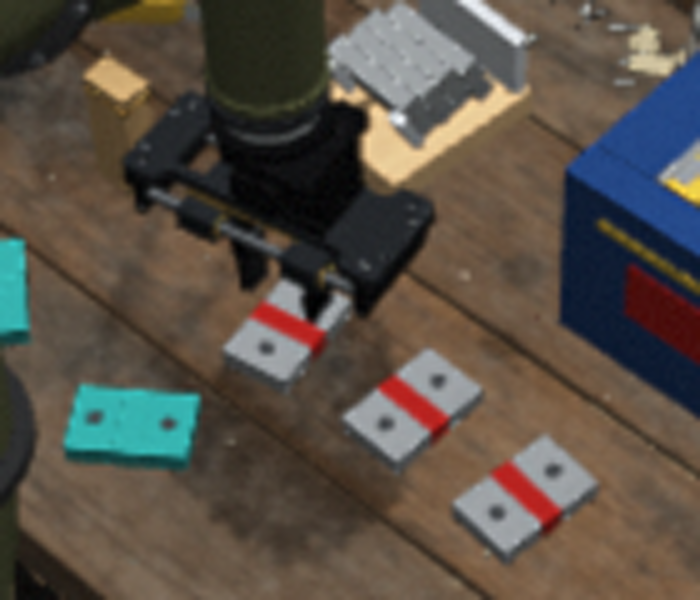

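Crop: the fingertips at (245,285) and (315,315) look as if they are above and behind the plate at (285,335). I'll check the true tip height with depth.

Run:
```python
from h import *
im=get_image("scene");P=cloud(im);f=im["frame"].astype(int)
for name,us in (("L",range(236,243)),("R",range(249,257))):
    for v in range(240,258,2): print(name,v,[tuple((P[v,u]*1000).round(0).astype(int)) if f[v,u].sum()<150 else '.' for u in us])
```

```text
L 240 [(np.int64(460), np.int64(278), np.int64(-2)), (np.int64(414), np.int64(219), np.int64(87)), (np.int64(417), np.int64(217), np.int64(85)), (np.int64(417), np.int64(213), np.int64(88)), (np.int64(419), np.int64(210), np.int64(89)), (np.int64(426), np.int64(214), np.int64(80)), (np.int64(398), np.int64(177), np.int64(135))]
L 242 ['.', (np.int64(417), np.int64(223), np.int64(71)), (np.int64(416), np.int64(218), np.int64(76)), (np.int64(420), np.int64(217), np.int64(72)), (np.int64(423), np.int64(215), np.int64(72)), (np.int64(423), np.int64(211), np.int64(75)), (np.int64(430), np.int64(214), np.int64(66))]
L 244 ['.', '.', (np.int64(415), np.int64(218), np.int64(66)), (np.int64(417), np.int64(215), np.int64(67)), (np.int64(420), np.int64(213), np.int64(66)), (np.int64(426), np.int64(215), np.int64(60)), (np.int64(430), np.int64(214), np.int64(56))]
L 246 ['.', '.', (np.int64(417), np.int64(220), np.int64(52)), (np.int64(415), np.int64(213), np.int64(60)), (np.int64(418), np.int64(212), np.int64(58)), (np.int64(428), np.int64(219), np.int64(43)), '.']
L 248 ['.', '.', '.', '.', '.
[... 1576 characters left out ...]
403), np.int64(139), np.int64(122)), (np.int64(402), np.int64(134), np.int64(127)), (np.int64(438), np.int64(167), np.int64(67)), (np.int64(-304), np.int64(-623), np.int64(1407)), '.']
R 250 ['.', '.', (np.int64(425), np.int64(168), np.int64(67)), (np.int64(428), np.int64(167), np.int64(66)), (np.int64(431), np.int64(165), np.int64(65)), (np.int64(433), np.int64(163), np.int64(64)), (np.int64(442), np.int64(167), np.int64(53)), '.']
R 252 ['.', '.', (np.int64(429), np.int64(173), np.int64(50)), (np.int64(424), np.int64(163), np.int64(63)), (np.int64(430), np.int64(165), np.int64(55)), '.', '.', '.']
R 254 ['.', '.', '.', '.', '.', '.', '.', '.']
R 256 ['.', '.', '.', '.', '.', '.', '.', '.']
```

By depth the fingertips are at about z≈45 mm, though the reported pose puts them at about 8 mm. That also explains the empty closing. I'll open, go down 20 mm, and compare both readings.

```bash
cat >> h.py <<'E'
def grip():
    "finger tips and body by depth: dark points near the tool"
    s=get_state();p=s["position"];im=get_image("scene");P=cloud(im);f=im["frame"].astype(int)
    k=(f.sum(-1)<170)&(np.hypot(P[...,0]-p[0],P[...,1]-p[1])<.13)&(P[...,2]>.005)&(P[...,2]<.4)
    q=P[k];print("dark n",len(q),"z pct",np.percentile(q[:,2],[1,5,20,50,80,95]).round(3))
E
python3 -c "from h import *;grip()"
python3 -m jog '[{"claw":72,"dx":0,"dy":0,"dz":0,"spin":0},{"claw":72,"dx":0,"dy":0,"dz":0,"spin":0},{"claw":72,"dx":0,"dy":0,"dz":0,"spin":0},{"claw":72,"dx":0,"dy":0,"dz":0,"spin":0},{"claw":72,"dx":0,"dy":0,"dz":7,"spin":0},{"claw":72,"dx":0,"dy":0,"dz":14,"spin":0},{"claw":72,"dx":0,"dy":0,"dz":20,"spin":0},{"claw":72,"dx":0,"dy":0,"dz":20,"spin":0},{"claw":72,"dx":0,"dy":0,"dz":20,"spin":0},{"claw":72,"dx":0,"dy":0,"dz":20,"spin":0}]'
python3 - <<'E'
from h import *
st();grip();print(get_state()["joint_positions"].round(3).tolist())
im=get_image("scene");save(im,"d.png",(190,190,330,310),5)
E
```

```text
dark n 2206 z pct [0.008 0.105 0.151 0.187 0.299 0.353]
time: 3.93
position: [0.4312, 0.1983, 0.0012]
tool_rot: [0.292, -3.128, 0.0]
ft_force: [-0.7, 0.5, -0.2]
grip_width: 0.824
grip_force: 0.0
t 3.9 pos [0.4312 0.1983 0.0012] yaw 10.7 F [-0.7  0.5 -0.2] w 71.7 gf 0.0
dark n 2234 z pct [0.03  0.096 0.131 0.18  0.29  0.351]
[-0.733, 0.149, 0.262, 2.094, -0.049, 0.904, 1.313]
```

View pics/d.png

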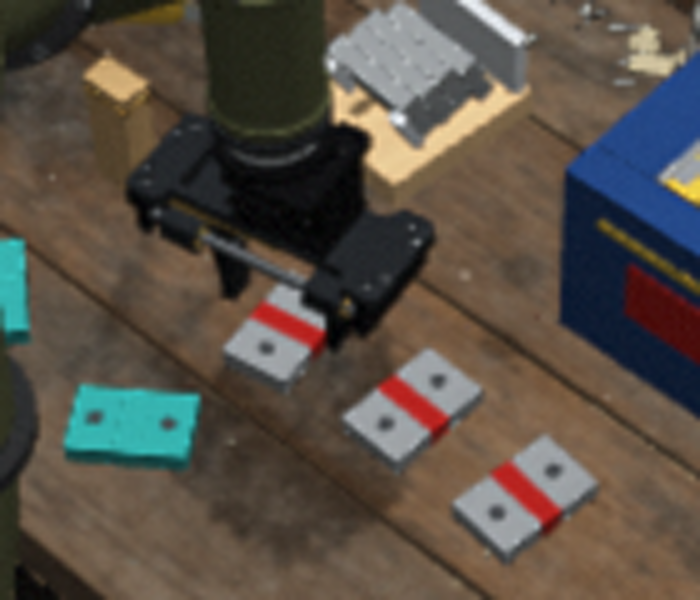

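The reported z is too low by about 40 mm: the tips are still above the plate even though the reading puts them below the bench. x and y agree with the cameras. I'll descend guardedly and take the height from contact.

```bash
python3 -m jog '[{"claw":72,"dx":0,"dy":0,"dz":6,"spin":0},{"claw":72,"dx":0,"dy":0,"dz":12,"spin":0},{"claw":72,"dx":0,"dy":0,"dz":18,"spin":0},{"claw":72,"dx":0,"dy":0,"dz":18,"spin":0},{"claw":72,"dx":0,"dy":0,"dz":18,"spin":0}]'
python3 -m jog '[{"claw":72,"dx":0,"dy":0,"dz":2,"spin":0},{"claw":72,"dx":0,"dy":0,"dz":4,"spin":0},{"claw":72,"dx":0,"dy":0,"dz":5,"spin":0},{"claw":72,"dx":0,"dy":0,"dz":5,"spin":0}]'
python3 -m jog '[{"claw":72,"dx":0,"dy":0,"dz":2,"spin":0},{"claw":72,"dx":0,"dy":0,"dz":3,"spin":0},{"claw":72,"dx":0,"dy":0,"dz":3,"spin":0}]'
python3 -c "from h import *;grip();im=get_image('scene');save(im,'e.png',(190,190,330,310),5)"
```

```text
time: 4.45
position: [0.4307, 0.198, -0.0173]
tool_rot: [0.291, -3.127, 0.001]
ft_force: [0.6, 0.8, 0.9]
grip_width: 0.83
grip_force: 0.0
time: 4.78
position: [0.4311, 0.1983, -0.0218]
tool_rot: [0.292, -3.128, 0.0]
ft_force: [-0.2, 0.6, 0.3]
grip_width: 0.83
grip_force: 0.0
time: 5.03
position: [0.4313, 0.1984, -0.0247]
tool_rot: [-0.292, 3.128, 0.0]
ft_force: [1.2, 0.3, 0.1]
grip_width: 0.822
grip_force: 0.0
dark n 2297 z pct [0.008 0.075 0.107 0.167 0.283 0.38 ]
```

View pics/e.png

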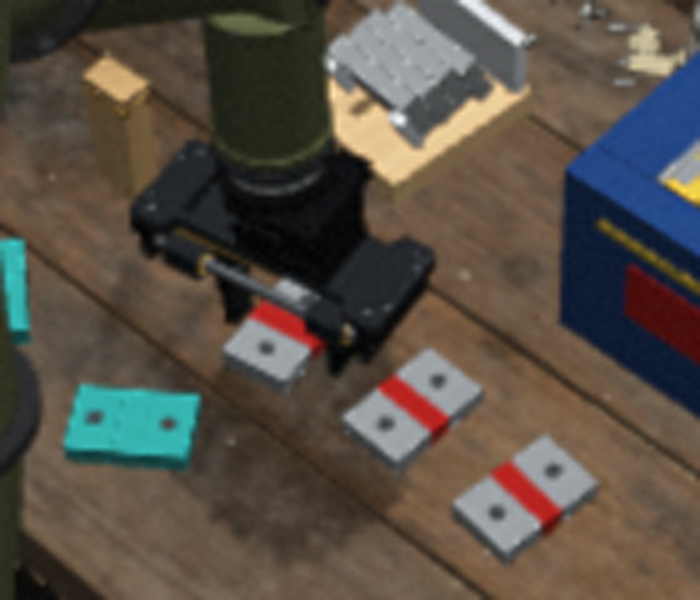

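The fingers now straddle the plate, with the tips at (235,318) and (338,370) close to the bench. I'll close on it.

```bash
python3 -m jog '[{"claw":40,"dx":0,"dy":0,"dz":0,"spin":0},{"claw":40,"dx":0,"dy":0,"dz":0,"spin":0},{"claw":40,"dx":0,"dy":0,"dz":0,"spin":0},{"claw":40,"dx":0,"dy":0,"dz":0,"spin":0},{"claw":40,"dx":0,"dy":0,"dz":0,"spin":0},{"claw":40,"dx":0,"dy":0,"dz":0,"spin":0},{"claw":40,"dx":0,"dy":0,"dz":0,"spin":0},{"claw":40,"dx":0,"dy":0,"dz":0,"spin":0}]' 30
```

```text
time: 5.8
position: [0.4312, 0.1985, -0.0246]
tool_rot: [-0.292, 3.128, 0.0]
ft_force: [0.5, 0.6, -0.2]
grip_width: 0.572
grip_force: 30.0
```

```bash
python3 -m jog '[{"claw":40,"dx":0,"dy":0,"dz":-40,"spin":0},{"claw":40,"dx":0,"dy":0,"dz":-80,"spin":0},{"claw":40,"dx":0,"dy":0,"dz":-120,"spin":0},{"claw":40,"dx":0,"dy":0,"dz":-160,"spin":0},{"claw":40,"dx":0,"dy":0,"dz":-200,"spin":0},{"claw":40,"dx":0,"dy":0,"dz":-220,"spin":0},{"claw":40,"dx":-164,"dy":-252,"dz":-220,"spin":10.7},{"claw":40,"dx":-164,"dy":-252,"dz":-220,"spin":10.7},{"claw":40,"dx":-164,"dy":-252,"dz":-220,"spin":10.7},{"claw":40,"dx":-164,"dy":-252,"dz":-220,"spin":10.7},{"claw":40,"dx":-164,"dy":-252,"dz":-220,"spin":10.7},{"claw":40,"dx":-164,"dy":-252,"dz":-220,"spin":10.7},{"claw":40,"dx":-164,"dy":-252,"dz":-220,"spin":10.7},{"claw":40,"dx":-164,"dy":-252,"dz":-220,"spin":10.7},{"claw":40,"dx":-164,"dy":-252,"dz":-220,"spin":10.7},{"claw":40,"dx":-164,"dy":-252,"dz":-220,"spin":10.7},{"claw":40,"dx":-164,"dy":-252,"dz":-220,"spin":10.7}]'
python3 - <<'E'
from h import *
st();im=get_image("scene");save(im,"f.png",(240,130,440,290),4)
im=get_image("top");P=cloud(im)
for nm,lo,hi,w in (("red",(0,150,90),(8,255,255),True),("yel",(22,150,120),(34,255,255),False)):
    for m,a,c in blobs(im,lo,hi,15,w): print(nm,a,c.round(1),np.median(P[m],0).round(3))
rejects()
E
```

```text
time: 7.22
position: [0.6379, -0.0174, 0.1945]
tool_rot: [0.001, -3.139, -0.002]
ft_force: [0.6, 0.0, -3.5]
grip_width: 0.57
grip_force: 30.0
t 7.2 pos [ 0.6379 -0.0174  0.1945] yaw 0.0 F [ 0.6  0.  -3.5] w 49.6 gf 30.0
red 78 [423.8  50.2] [ 0.975 -0.203  0.125]
red 352 [548.5  55.7] [ 1.009 -0.613  0.022]
red 15 [361.4 164.4] [ 0.638 -0.007  0.236]
red 91 [311.5 246.7] [0.435 0.095 0.015]
red 97 [346.  248.2] [ 0.433 -0.006  0.016]
yel 59 [352.8 184.1] [ 0.597 -0.001  0.159]
yel 41 [366.3 186. ] [ 0.594 -0.034  0.159]
yel 33 [166.3 205.1] [0.551 0.509 0.029]
band [0.4358 0.094 ] plate [436.6  93.8] [48.9 77.5] yaw -0.0
band [ 0.4323 -0.0051] plate [433.1  -6.4] [51.2 79.9] yaw -7.1
```

View pics/f.png

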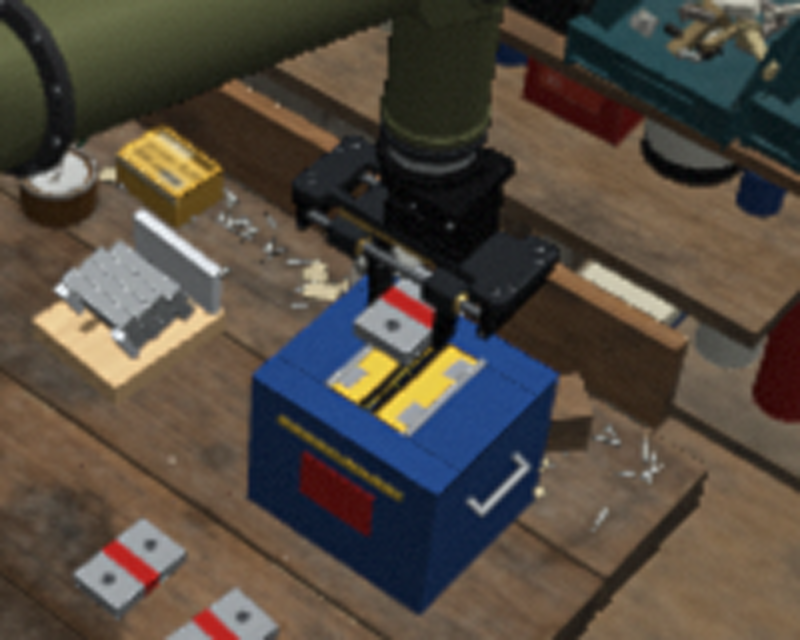

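The plate hangs level at (400,320) over the yellow leaves at (410,385). By depth its top is at 0.236, so the height scale is consistent: plate bottom = reported z + 0.025. I'll lower it onto the leaves and release.

```bash
python3 -m jog '[{"claw":40,"dx":0,"dy":-1.5,"dz":25,"spin":0},{"claw":40,"dx":0,"dy":-1.5,"dz":42,"spin":0},{"claw":40,"dx":0,"dy":-1.5,"dz":52,"spin":0},{"claw":40,"dx":0,"dy":-1.5,"dz":58,"spin":0},{"claw":40,"dx":0,"dy":-1.5,"dz":58,"spin":0},{"claw":40,"dx":0,"dy":-1.5,"dz":58,"spin":0},{"claw":62,"dx":0,"dy":-1.5,"dz":58,"spin":0},{"claw":62,"dx":0,"dy":-1.5,"dz":58,"spin":0},{"claw":62,"dx":0,"dy":-1.5,"dz":58,"spin":0},{"claw":62,"dx":0,"dy":-1.5,"dz":40,"spin":0},{"claw":62,"dx":0,"dy":-1.5,"dz":0,"spin":0},{"claw":0,"dx":0,"dy":-1.5,"dz":0,"spin":0},{"claw":0,"dx":0,"dy":-1.5,"dz":0,"spin":0},{"claw":0,"dx":0,"dy":-1.5,"dz":0,"spin":0},{"claw":0,"dx":0,"dy":-1.5,"dz":0,"spin":0},{"claw":0,"dx":0,"dy":-1.5,"dz":0,"spin":0},{"claw":0,"dx":0,"dy":-1.5,"dz":0,"spin":0}]' 30
python3 - <<'E'
from h import *
st();im=get_image("scene");P=cloud(im);save(im,"g.png",(280,160,440,260),5)
m=np.all((P>(.55,-.1,.169))&(P<(.72,.06,.183)),-1)
r=cv2.minAreaRect(P[m][:,:2].astype(np.float32)*1000);print(m.sum(),r)
E
```

```text
time: 8.78
position: [0.6384, -0.0204, 0.1943]
tool_rot: [-0.001, -3.14, 0.0]
ft_force: [-0.6, 1.3, -0.4]
grip_width: 0.345
grip_force: 0.0
t 8.8 pos [ 0.6384 -0.0204  0.1943] yaw -0.0 F [-0.6  1.3 -0.4] w 30.0 gf 0.0
330 ((632.1886596679688, -26.77801513671875), (100.47959899902344, 57.83787155151367), 6.26739501953125)
```

View pics/g.png

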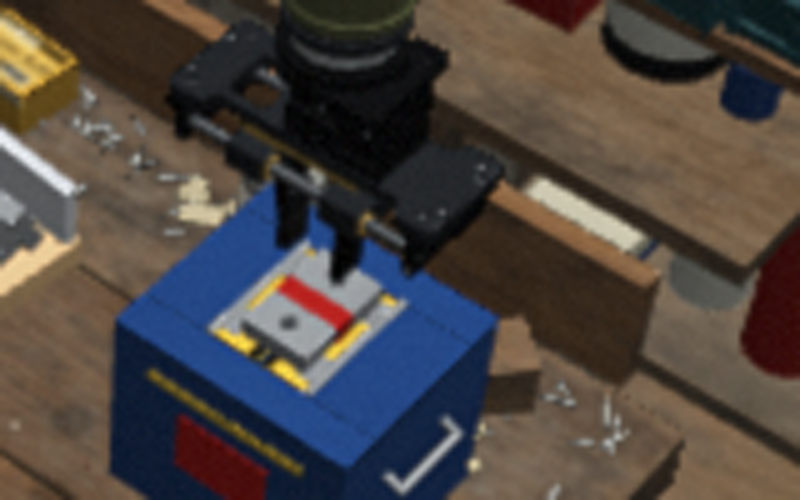

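The plate lies flat and centred on both leaves, with its band at (318,305). I'll finish closing the fingers and press.

```bash
python3 -m jog '[{"claw":0,"dx":0,"dy":1,"dz":0,"spin":0},{"claw":0,"dx":0,"dy":1,"dz":0,"spin":0},{"claw":0,"dx":0,"dy":1,"dz":0,"spin":0},{"claw":0,"dx":0,"dy":1,"dz":0,"spin":0},{"claw":0,"dx":0,"dy":1,"dz":20,"spin":0},{"claw":0,"dx":0,"dy":1,"dz":40,"spin":0},{"claw":0,"dx":0,"dy":1,"dz":48,"spin":0},{"claw":0,"dx":0,"dy":1,"dz":56,"spin":0},{"claw":0,"dx":0,"dy":1,"dz":64,"spin":0},{"claw":0,"dx":0,"dy":1,"dz":72,"spin":0},{"claw":0,"dx":0,"dy":1,"dz":80,"spin":0},{"claw":0,"dx":0,"dy":1,"dz":90,"spin":0},{"claw":0,"dx":0,"dy":1,"dz":100,"spin":0},{"claw":0,"dx":0,"dy":1,"dz":102,"spin":0}]'
python3 -m jog '[{"claw":0,"dx":0,"dy":0,"dz":-40,"spin":0},{"claw":60,"dx":0,"dy":0,"dz":-80,"spin":0},{"claw":72,"dx":0,"dy":0,"dz":-110,"spin":0},{"claw":72,"dx":190,"dy":113,"dz":-110,"spin":0},{"claw":72,"dx":190,"dy":113,"dz":-110,"spin":0},{"claw":72,"dx":190,"dy":113,"dz":-110,"spin":0},{"claw":72,"dx":190,"dy":113,"dz":-110,"spin":0},{"claw":72,"dx":190,"dy":113,"dz":-110,"spin":0},{"claw":72,"dx":190,"dy":113,"dz":-110,"spin":0}]'
python3 - <<'E'
from h import *
st();im=get_image("scene");P=cloud(im);save(im,"hh.png",(180,130,400,290),3.5)
rejects();go(.4370,.0938,.06,0)
E
```

```text
time: 10.0
position: [0.6377, -0.0195, 0.091]
tool_rot: [-0.002, -3.139, 0.0]
ft_force: [0.3, 0.1, 1.0]
grip_width: 0.003
grip_force: 1.4
time: 10.75
position: [0.4441, 0.0973, 0.2029]
tool_rot: [0.008, -3.139, -0.003]
ft_force: [0.9, 0.9, 0.5]
grip_width: 0.526
grip_force: 0.0
t 10.8 pos [0.4441 0.0973 0.2029] yaw 0.3 F [0.9 0.9 0.5] w 45.8 gf 0.0
to [0.437 0.094 0.06 ] dx dy dz [ 10.   -2.2 143.5] spin 0.2
```

View pics/hh.png

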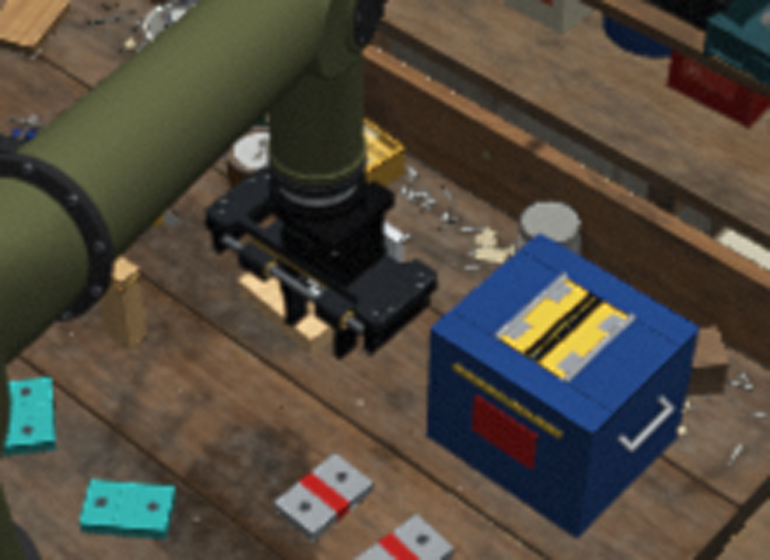

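The flap is shut at (565,325) and reject 1 is gone from the lid. Reject 2 at (325,487) is unmoved, so I'll grasp it.

```bash
python3 -m jog '[{"claw":72,"dx":8,"dy":-3,"dz":40,"spin":0},{"claw":72,"dx":8,"dy":-3,"dz":80,"spin":0},{"claw":72,"dx":8,"dy":-3,"dz":120,"spin":0},{"claw":72,"dx":8,"dy":-3,"dz":160,"spin":0},{"claw":72,"dx":8,"dy":-3,"dz":190,"spin":0},{"claw":72,"dx":8,"dy":-3,"dz":210,"spin":0},{"claw":72,"dx":8,"dy":-3,"dz":222,"spin":0},{"claw":72,"dx":8,"dy":-3,"dz":227,"spin":0},{"claw":72,"dx":8,"dy":-3,"dz":227,"spin":0},{"claw":40,"dx":8,"dy":-3,"dz":227,"spin":0},{"claw":40,"dx":8,"dy":-3,"dz":227,"spin":0},{"claw":40,"dx":8,"dy":-3,"dz":227,"spin":0},{"claw":40,"dx":8,"dy":-3,"dz":227,"spin":0},{"claw":40,"dx":8,"dy":-3,"dz":227,"spin":0},{"claw":40,"dx":8,"dy":-3,"dz":227,"spin":0},{"claw":40,"dx":8,"dy":-3,"dz":227,"spin":0},{"claw":40,"dx":8,"dy":-3,"dz":227,"spin":0}]' 30
python3 -c "
from h import *
st();go(.639,-.019,.1945,0)"
```

```text
time: 12.27
position: [0.4415, 0.0912, -0.0234]
tool_rot: [0.001, 3.141, 0.001]
ft_force: [1.0, 2.5, -0.2]
grip_width: 0.572
grip_force: 29.9
t 12.3 pos [ 0.4415  0.0912 -0.0234] yaw -0.0 F [ 1.   2.5 -0.2] w 49.8 gf 29.9
to [ 0.639 -0.019  0.194] dx dy dz [-197.8 -109.9 -217.8] spin -0.0
```

```bash
python3 -m jog '[{"claw":40,"dx":0,"dy":0,"dz":-40,"spin":0},{"claw":40,"dx":0,"dy":0,"dz":-80,"spin":0},{"claw":40,"dx":0,"dy":0,"dz":-120,"spin":0},{"claw":40,"dx":0,"dy":0,"dz":-160,"spin":0},{"claw":40,"dx":0,"dy":0,"dz":-200,"spin":0},{"claw":40,"dx":0,"dy":0,"dz":-220,"spin":0},{"claw":40,"dx":-200,"dy":-110,"dz":-220,"spin":0},{"claw":40,"dx":-200,"dy":-110,"dz":-220,"spin":0},{"claw":40,"dx":-200,"dy":-110,"dz":-220,"spin":0},{"claw":40,"dx":-200,"dy":-110,"dz":-220,"spin":0},{"claw":40,"dx":-200,"dy":-110,"dz":-220,"spin":0},{"claw":40,"dx":-200,"dy":-110,"dz":-220,"spin":0},{"claw":40,"dx":-200,"dy":-110,"dz":-220,"spin":0},{"claw":40,"dx":-200,"dy":-110,"dz":-220,"spin":0},{"claw":40,"dx":-200,"dy":-110,"dz":-220,"spin":0},{"claw":40,"dx":-200,"dy":-110,"dz":-195,"spin":0},{"claw":40,"dx":-200,"dy":-110,"dz":-178,"spin":0},{"claw":40,"dx":-200,"dy":-110,"dz":-168,"spin":0},{"claw":40,"dx":-200,"dy":-110,"dz":-162,"spin":0},{"claw":40,"dx":-200,"dy":-110,"dz":-162,"spin":0}]'
python3 -c "
from h import *
st();go(.642,-.019,.1386,0)
im=get_image('scene');P=cloud(im)
for m,a,c in blobs(im,(0,150,90),(8,255,255),15,True): print(a,c.round(0),np.median(P[m],0).round(3))
"
```

```text
time: 13.93
position: [0.6399, -0.0185, 0.1377]
tool_rot: [0.0, -3.14, -0.001]
ft_force: [-0.0, -0.4, -3.4]
grip_width: 0.572
grip_force: 29.9
t 13.9 pos [ 0.6399 -0.0185  0.1377] yaw 0.0 F [-0.  -0.4 -3.4] w 49.8 gf 29.9
to [ 0.642 -0.019  0.139] dx dy dz [-2.1 -0.5 -0.9] spin 0.0
22 [272.  13.] [1.075 0.664 0.456]
21 [388.  65.] [1.061 0.141 0.453]
92 [423.  79.] [1.063 0.011 0.461]
29 [440.  86.] [ 1.061 -0.048  0.457]
19 [180.  91.] [0.778 0.908 0.156]
73 [155. 102.] [0.763 1.082 0.024]
17 [141. 146.] [0.546 0.903 0.015]
97 [450. 198.] [ 0.992 -0.205  0.125]
52 [341. 220.] [ 0.637 -0.021  0.177]
120 [556. 277.] [ 1.009 -0.595  0.024]
68 [295. 288.] [ 0.435 -0.01   0.015]
```

```bash
python3 -m jog '[{"claw":60,"dx":0,"dy":0,"dz":0,"spin":0},{"claw":60,"dx":0,"dy":0,"dz":0,"spin":0},{"claw":60,"dx":0,"dy":0,"dz":0,"spin":0},{"claw":60,"dx":0,"dy":0,"dz":-18,"spin":0},{"claw":0,"dx":2,"dy":0,"dz":-40,"spin":0},{"claw":0,"dx":2,"dy":0,"dz":-40,"spin":0},{"claw":0,"dx":2,"dy":0,"dz":-40,"spin":0},{"claw":0,"dx":2,"dy":0,"dz":-40,"spin":0},{"claw":0,"dx":2,"dy":0,"dz":-40,"spin":0},{"claw":0,"dx":2,"dy":0,"dz":-40,"spin":0},{"claw":0,"dx":2,"dy":0,"dz":-40,"spin":0},{"claw":0,"dx":2,"dy":0,"dz":-40,"spin":0},{"claw":0,"dx":2,"dy":0,"dz":-40,"spin":0},{"claw":0,"dx":2,"dy":0,"dz":-40,"spin":0},{"claw":0,"dx":2,"dy":0,"dz":-40,"spin":0}]' 30
python3 -m jog '[{"claw":0,"dx":0,"dy":0,"dz":18,"spin":0},{"claw":0,"dx":0,"dy":0,"dz":28,"spin":0},{"claw":0,"dx":0,"dy":0,"dz":36,"spin":0},{"claw":0,"dx":0,"dy":0,"dz":44,"spin":0},{"claw":0,"dx":0,"dy":0,"dz":52,"spin":0},{"claw":0,"dx":0,"dy":0,"dz":62,"spin":0},{"claw":0,"dx":0,"dy":0,"dz":74,"spin":0},{"claw":0,"dx":0,"dy":0,"dz":84,"spin":0},{"claw":0,"dx":0,"dy":0,"dz":85,"spin":0}]'
python3 -m jog '[{"claw":0,"dx":0,"dy":0,"dz":-40,"spin":0},{"claw":60,"dx":0,"dy":0,"dz":-80,"spin":0},{"claw":72,"dx":0,"dy":0,"dz":-110,"spin":0},{"claw":72,"dx":202,"dy":13,"dz":-110,"spin":6.6},{"claw":72,"dx":202,"dy":13,"dz":-110,"spin":6.6},{"claw":72,"dx":202,"dy":13,"dz":-110,"spin":6.6},{"claw":72,"dx":202,"dy":13,"dz":-110,"spin":6.6},{"claw":72,"dx":202,"dy":13,"dz":-110,"spin":6.6},{"claw":72,"dx":202,"dy":13,"dz":-110,"spin":6.6},{"claw":72,"dx":202,"dy":13,"dz":-110,"spin":6.6},{"claw":72,"dx":202,"dy":13,"dz":-110,"spin":6.6}]'
python3 - <<'E'
from h import *
st();im=get_image("scene");P=cloud(im)
for nm,lo,hi,w in (("red",(0,150,90),(8,255,255),True),("yel",(22,150,120),(34,255,255),False)):
    for m,a,c in blobs(im,lo,hi,15,w):
        q=np.median(P[m],0)
        if .3<q[0]<.8 and -.3<q[1]<.6: print(nm,a,c.round(0),q.round(3))
go(.4355,-.0062,-.024,-6.6)
E
```

```text
time: 15.23
position: [0.639, -0.0195, 0.1783]
tool_rot: [-0.001, -3.142, 0.0]
ft_force: [0.5, 0.1, 0.0]
grip_width: 0.017
grip_force: 0.0
time: 15.98
position: [0.6373, -0.0196, 0.0903]
tool_rot: [-0.002, -3.138, 0.001]
ft_force: [-0.8, 0.1, 0.1]
grip_width: 0.005
grip_force: 2.2
time: 16.9
position: [0.4378, -0.0063, 0.2038]
tool_rot: [0.182, 3.135, 0.001]
ft_force: [0.1, 0.4, 0.0]
grip_width: 0.678
grip_force: 0.0
t 16.9 pos [ 0.4378 -0.0063  0.2038] yaw -6.6 F [0.1 0.4 0. ] w 59.0 gf 0.0
red 68 [295. 288.] [ 0.435 -0.01   0.015]
yel 123 [337. 220.] [ 0.641 -0.004  0.159]
yel 134 [345. 226.] [ 0.637 -0.037  0.159]
to [ 0.436 -0.006 -0.024] dx dy dz [  2.9  -0.  227.7] spin -0.1
```

Both leaves read level and the second plate is gone. Now the third reject.

```bash
python3 -m jog '[{"claw":72,"dx":3,"dy":0,"dz":40,"spin":0},{"claw":72,"dx":3,"dy":0,"dz":80,"spin":0},{"claw":72,"dx":3,"dy":0,"dz":120,"spin":0},{"claw":72,"dx":3,"dy":0,"dz":160,"spin":0},{"claw":72,"dx":3,"dy":0,"dz":190,"spin":0},{"claw":72,"dx":3,"dy":0,"dz":210,"spin":0},{"claw":72,"dx":3,"dy":0,"dz":222,"spin":0},{"claw":72,"dx":3,"dy":0,"dz":227,"spin":0},{"claw":72,"dx":3,"dy":0,"dz":227,"spin":0},{"claw":40,"dx":3,"dy":0,"dz":227,"spin":0},{"claw":40,"dx":3,"dy":0,"dz":227,"spin":0},{"claw":40,"dx":3,"dy":0,"dz":227,"spin":0},{"claw":40,"dx":3,"dy":0,"dz":227,"spin":0},{"claw":40,"dx":3,"dy":0,"dz":227,"spin":0},{"claw":40,"dx":3,"dy":0,"dz":227,"spin":0},{"claw":40,"dx":3,"dy":0,"dz":227,"spin":0},{"claw":40,"dx":3,"dy":0,"dz":227,"spin":0}]' 30
python3 -c "
from h import *
st();go(.639,-.019,.1945,0)"
```

```text
time: 18.37
position: [0.4343, -0.0059, -0.0236]
tool_rot: [0.182, 3.136, 0.0]
ft_force: [0.6, 0.1, -1.3]
grip_width: 0.572
grip_force: 30.0
t 18.4 pos [ 0.4343 -0.0059 -0.0236] yaw -6.6 F [ 0.6  0.1 -1.3] w 49.8 gf 30.0
to [ 0.639 -0.019  0.194] dx dy dz [-205.    10.8 -217.9] spin -6.6
```

```bash
python3 -m jog '[{"claw":40,"dx":0,"dy":0,"dz":-40,"spin":0},{"claw":40,"dx":0,"dy":0,"dz":-80,"spin":0},{"claw":40,"dx":0,"dy":0,"dz":-120,"spin":0},{"claw":40,"dx":0,"dy":0,"dz":-160,"spin":0},{"claw":40,"dx":0,"dy":0,"dz":-200,"spin":0},{"claw":40,"dx":0,"dy":0,"dz":-220,"spin":0},{"claw":40,"dx":-206,"dy":11,"dz":-220,"spin":-6.6},{"claw":40,"dx":-206,"dy":11,"dz":-220,"spin":-6.6},{"claw":40,"dx":-206,"dy":11,"dz":-220,"spin":-6.6},{"claw":40,"dx":-206,"dy":11,"dz":-220,"spin":-6.6},{"claw":40,"dx":-206,"dy":11,"dz":-220,"spin":-6.6},{"claw":40,"dx":-206,"dy":11,"dz":-220,"spin":-6.6},{"claw":40,"dx":-206,"dy":11,"dz":-220,"spin":-6.6},{"claw":40,"dx":-206,"dy":11,"dz":-220,"spin":-6.6},{"claw":40,"dx":-206,"dy":11,"dz":-195,"spin":-6.6},{"claw":40,"dx":-206,"dy":11,"dz":-178,"spin":-6.6},{"claw":40,"dx":-206,"dy":11,"dz":-168,"spin":-6.6},{"claw":40,"dx":-206,"dy":11,"dz":-162,"spin":-6.6},{"claw":40,"dx":-206,"dy":11,"dz":-162,"spin":-6.6}]'
python3 -c "
from h import *
st();go(.639,-.019,.138,0)
im=get_image('scene');P=cloud(im)
for m,a,c in blobs(im,(0,150,90),(8,255,255),15,True):
  q=np.median(P[m],0)
  if q[0]<.8 and q[1]<.6: print(a,c.round(0),q.round(3))
"
```

```text
time: 19.95
position: [0.6386, -0.0186, 0.138]
tool_rot: [-0.001, -3.14, -0.002]
ft_force: [-0.3, 0.1, -3.8]
grip_width: 0.573
grip_force: 30.0
t 19.9 pos [ 0.6386 -0.0186  0.138 ] yaw -0.0 F [-0.3  0.1 -3.8] w 49.8 gf 30.0
to [ 0.639 -0.019  0.138] dx dy dz [-0.4 -0.4  0. ] spin -0.0
48 [341. 219.] [ 0.639 -0.02   0.177]
```

```bash
python3 -m jog '[{"claw":60,"dx":0,"dy":0,"dz":0,"spin":0},{"claw":60,"dx":0,"dy":0,"dz":0,"spin":0},{"claw":60,"dx":0,"dy":0,"dz":0,"spin":0},{"claw":60,"dx":0,"dy":0,"dz":-18,"spin":0},{"claw":0,"dx":0,"dy":0,"dz":-40,"spin":0},{"claw":0,"dx":0,"dy":0,"dz":-40,"spin":0},{"claw":0,"dx":0,"dy":0,"dz":-40,"spin":0},{"claw":0,"dx":0,"dy":0,"dz":-40,"spin":0},{"claw":0,"dx":0,"dy":0,"dz":-40,"spin":0},{"claw":0,"dx":0,"dy":0,"dz":-40,"spin":0},{"claw":0,"dx":0,"dy":0,"dz":-40,"spin":0},{"claw":0,"dx":0,"dy":0,"dz":-40,"spin":0},{"claw":0,"dx":0,"dy":0,"dz":-40,"spin":0},{"claw":0,"dx":0,"dy":0,"dz":-40,"spin":0},{"claw":0,"dx":0,"dy":0,"dz":-40,"spin":0}]' 30
python3 -m jog '[{"claw":0,"dx":0,"dy":0,"dz":18,"spin":0},{"claw":0,"dx":0,"dy":0,"dz":28,"spin":0},{"claw":0,"dx":0,"dy":0,"dz":36,"spin":0},{"claw":0,"dx":0,"dy":0,"dz":44,"spin":0},{"claw":0,"dx":0,"dy":0,"dz":52,"spin":0},{"claw":0,"dx":0,"dy":0,"dz":62,"spin":0},{"claw":0,"dx":0,"dy":0,"dz":74,"spin":0},{"claw":0,"dx":0,"dy":0,"dz":84,"spin":0},{"claw":0,"dx":0,"dy":0,"dz":85,"spin":0}]'
python3 -m jog '[{"claw":0,"dx":0,"dy":0,"dz":-40,"spin":0},{"claw":0,"dx":0,"dy":0,"dz":-80,"spin":0},{"claw":0,"dx":0,"dy":0,"dz":-110,"spin":0},{"claw":0,"dx":80,"dy":0,"dz":-110,"spin":0},{"claw":0,"dx":120,"dy":0,"dz":-110,"spin":0},{"claw":0,"dx":120,"dy":0,"dz":-110,"spin":0},{"claw":0,"dx":120,"dy":0,"dz":-110,"spin":0}]'
python3 - <<'E'
from h import *
st();im=get_image("scene");P=cloud(im);save(im,"i.png",(60,100,460,360),2)
for nm,lo,hi,w in (("red",(0,150,90),(8,255,255),True),("yel",(22,150,120),(34,255,255),False)):
    for m,a,c in blobs(im,lo,hi,15,w):
        q=np.median(P[m],0)
        if .3<q[0]<.8 and -.3<q[1]<.6: print(nm,a,c.round(0),q.round(3))
E
```

```text
time: 21.25
position: [0.6399, -0.0189, 0.1783]
tool_rot: [-0.001, -3.142, -0.0]
ft_force: [-0.3, 0.3, 0.1]
grip_width: 0.022
grip_force: 0.0
time: 22.0
position: [0.6383, -0.019, 0.0904]
tool_rot: [-0.002, -3.138, 0.001]
ft_force: [-0.1, 0.4, -0.9]
grip_width: 0.006
grip_force: 2.2
time: 22.58
position: [0.5128, -0.0194, 0.2022]
tool_rot: [-0.003, -3.135, -0.007]
ft_force: [-0.0, 0.1, -0.7]
grip_width: 0.006
grip_force: 0.0
t 22.6 pos [ 0.5128 -0.0194  0.2022] yaw -0.1 F [-0.   0.1 -0.7] w 0.5 gf 0.0
yel 20 [348. 228.] [ 0.635 -0.05   0.16 ]
```

View pics/i.png

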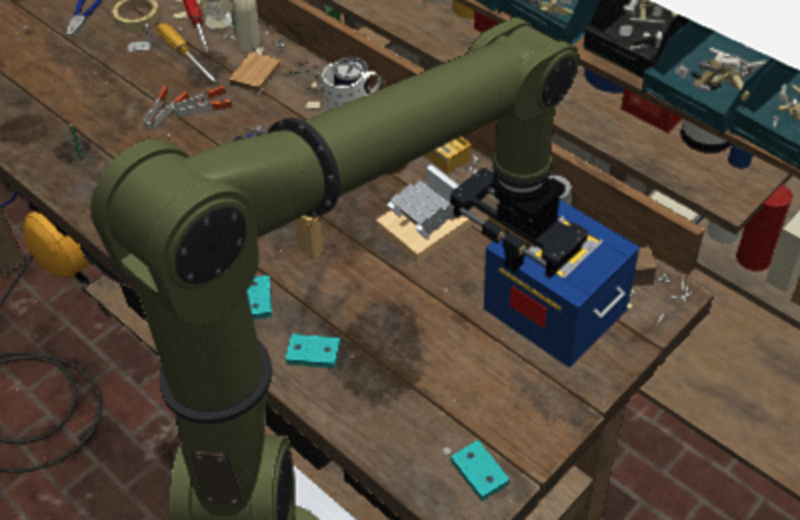

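All three rejects are gone from the bench and lid. Only the turquoise plates remain, at (260,297), (313,350) and (480,468). Next I'll push the row from a start 145 mm in front of the backstop, with closed fingers between the rests.

```bash
python3 -m jog '[{"claw":0,"dx":-30,"dy":296,"dz":0,"spin":4.7},{"claw":0,"dx":-30,"dy":296,"dz":0,"spin":4.7},{"claw":0,"dx":-30,"dy":296,"dz":0,"spin":4.7},{"claw":0,"dx":-30,"dy":296,"dz":0,"spin":4.7},{"claw":0,"dx":-30,"dy":296,"dz":0,"spin":4.7},{"claw":0,"dx":-30,"dy":296,"dz":0,"spin":4.7},{"claw":0,"dx":-30,"dy":296,"dz":0,"spin":4.7},{"claw":0,"dx":-30,"dy":296,"dz":0,"spin":4.7},{"claw":0,"dx":-30,"dy":296,"dz":0,"spin":4.7},{"claw":0,"dx":-30,"dy":296,"dz":0,"spin":4.7},{"claw":0,"dx":-30,"dy":296,"dz":0,"spin":4.7}]'
python3 - <<'E'
from h import *
st();go(.5425,.2771,.010,-4.8)
im=get_image("scene");P=cloud(im)
c,s=np.cos(np.radians(-4.8)),np.sin(np.radians(-4.8));d=P[...,:2]-(.688,.263);X=d@(c,s);Y=d@(-s,c);Z=P[...,2]
m=(abs(Y)<.06)&(X>-.13)&(X<.02)&(Z>.015)&(Z<.1)
for a in np.arange(-.13,.02,.01):
    k=m&(X>=a)&(X<a+.01);print(round(a*1000),k.sum(),(np.percentile(Z[k],[10,50,90])*1000).round(0) if k.sum()>3 else '',(np.percentile(Y[k],[5,95])*1000).round(0) if k.sum()>3 else '')
E
```

```text
time: 23.55
position: [0.5511, 0.2751, 0.2031]
tool_rot: [0.134, 3.138, -0.002]
ft_force: [0.1, -0.3, -0.4]
grip_width: 0.0
grip_force: 0.0
t 23.6 pos [0.5511 0.2751 0.2031] yaw -4.9 F [ 0.1 -0.3 -0.4] w 0.0 gf 0.0
to [0.542 0.277 0.01 ] dx dy dz [  8.8   1.5 193.1] spin -0.1
-130 31 [17. 21. 29.] [-51.  34.]
-120 68 [18. 22. 26.] [-49.  53.]
-110 81 [19. 24. 57.] [-48.  50.]
-100 137 [20. 55. 73.] [-44.  44.]
-90 104 [21. 50. 75.] [-51.  41.]
-80 95 [23. 67. 74.] [-51.  37.]
-70 74 [24. 69. 75.] [-51.  33.]
-60 81 [25. 70. 77.] [-50.  38.]
-50 79 [21. 67. 74.] [-51.  29.]
-40 83 [26. 70. 76.] [-49.  34.]
-30 31 [21. 29. 50.] [-54.   2.]
-20 18 [17. 22. 26.] [-57. -39.]
-10 184 [30. 54. 76.] [-51.  41.]
0 95 [31. 72. 79.] [-51.  47.]
10 4 [21. 46. 71.] [-53.  38.]
```

```bash
python3 -m jog '[{"claw":0,"dx":9,"dy":1.5,"dz":40,"spin":0},{"claw":0,"dx":9,"dy":1.5,"dz":80,"spin":0},{"claw":0,"dx":9,"dy":1.5,"dz":120,"spin":0},{"claw":0,"dx":9,"dy":1.5,"dz":155,"spin":0},{"claw":0,"dx":9,"dy":1.5,"dz":180,"spin":0},{"claw":0,"dx":9,"dy":1.5,"dz":193,"spin":0},{"claw":0,"dx":9,"dy":1.5,"dz":193,"spin":0},{"claw":0,"dx":9,"dy":1.5,"dz":193,"spin":0}]'
python3 -m jog '[{"claw":0,"dx":-6,"dy":0,"dz":0,"spin":0},{"claw":0,"dx":-12,"dy":0,"dz":0,"spin":0},{"claw":0,"dx":-18,"dy":0,"dz":0,"spin":0},{"claw":0,"dx":-22,"dy":0,"dz":0,"spin":0},{"claw":0,"dx":-26,"dy":0,"dz":0,"spin":0},{"claw":0,"dx":-30,"dy":0,"dz":0,"spin":0},{"claw":0,"dx":-34,"dy":0,"dz":0,"spin":0},{"claw":0,"dx":-38,"dy":0,"dz":0,"spin":0},{"claw":0,"dx":-42,"dy":0,"dz":0,"spin":0},{"claw":0,"dx":-45,"dy":0,"dz":0,"spin":0}]'
python3 -c "
from h import *
st();grip()"
```

```text
time: 24.27
position: [0.5422, 0.2786, 0.0112]
tool_rot: [0.133, 3.138, 0.0]
ft_force: [0.2, 0.9, 1.1]
grip_width: 0.006
grip_force: 0.0
time: 25.1
position: [0.5866, 0.2757, 0.0103]
tool_rot: [0.13, 3.139, 0.0]
ft_force: [0.6, 0.1, 0.5]
grip_width: 0.004
grip_force: 0.0
t 25.1 pos [0.5866 0.2757 0.0103] yaw -4.7 F [0.6 0.1 0.5] w 0.3 gf 0.0
dark n 1935 z pct [0.052 0.114 0.143 0.203 0.305 0.361]
```

```bash
python3 -m jog '[{"claw":0,"dx":-3,"dy":0,"dz":0,"spin":0},{"claw":0,"dx":-6,"dy":0,"dz":0,"spin":0},{"claw":0,"dx":-9,"dy":0,"dz":0,"spin":0},{"claw":0,"dx":-10,"dy":0,"dz":0,"spin":0}]'
python3 -m jog '[{"claw":0,"dx":-3,"dy":0,"dz":0,"spin":0},{"claw":0,"dx":-6,"dy":0,"dz":0,"spin":0},{"claw":0,"dx":-8,"dy":0,"dz":0,"spin":0},{"claw":0,"dx":-8,"dy":0,"dz":0,"spin":0}]'
python3 - <<'E'
from h import *
st();im=get_image("scene");P=cloud(im);save(im,"j.png",(200,130,360,250),5)
E
```

```text
time: 25.48
position: [0.5967, 0.2747, 0.0104]
tool_rot: [0.131, 3.138, -0.0]
ft_force: [0.2, 0.3, 0.2]
grip_width: 0.003
grip_force: 0.0
time: 25.82
position: [0.6025, 0.2744, 0.0102]
tool_rot: [-0.129, -3.135, 0.0]
ft_force: [-4.7, -0.7, 3.5]
grip_width: 0.001
grip_force: 2.4
t 25.8 pos [0.6025 0.2744 0.0102] yaw -4.7 F [-4.7 -0.7  3.5] w 0.1 gf 2.4
```

View pics/j.png

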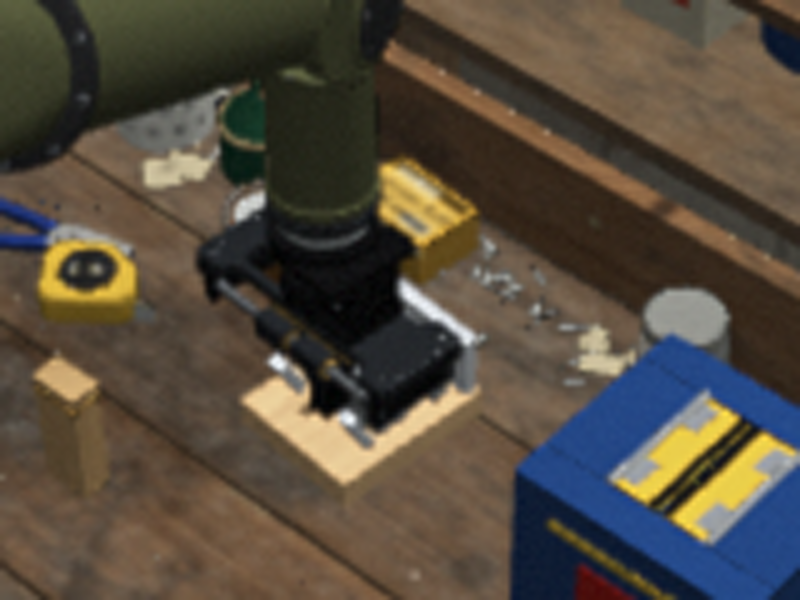

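Crop: the finger at (322,405) is between the rests at (290,370) and (355,425), and contact has just begun. I'll check the tip's position in rack axes.

Run:
```python
from h import *
im=get_image("scene");P=cloud(im)
c,s=np.cos(np.radians(-4.8)),np.sin(np.radians(-4.8))
def rk(p): d=np.array(p[:2])-(.688,.263); return round(1000*(d@(c,s))),round(1000*(d@(-s,c))),round(1000*p[2])
f=im["frame"].astype(int)
for v in range(204,216): print(v,[(rk(P[v,u]),f[v,u].sum()) for u in range(261,269,1)])
```

```text
204 [((-127, -26, 121), np.int64(81)), ((-121, -24, 115), np.int64(29)), ((-123, -30, 121), np.int64(75)), ((-121, -33, 122), np.int64(163)), ((-116, -33, 118), np.int64(191)), ((-117, -39, 123), np.int64(260)), ((-113, -40, 121), np.int64(269)), ((-99, -29, 102), np.int64(169))]
205 [((-77, 35, 32), np.int64(193)), ((-126, -29, 117), np.int64(38)), ((-123, -30, 116), np.int64(54)), ((-121, -33, 116), np.int64(107)), ((-116, -32, 112), np.int64(152)), ((-118, -40, 120), np.int64(155)), ((-116, -43, 121), np.int64(237)), ((-111, -42, 117), np.int64(272))]
206 [((-74, 39, 23), np.int64(341)), ((-101, 1, 71), np.int64(82)), ((-125, -32, 114), np.int64(17)), ((-117, -29, 106), np.int64(49)), ((-98, -11, 79), np.int64(53)), ((-93, -10, 74), np.int64(51)), ((-120, -47, 122), np.int64(116)), ((-115, -47, 118), np.int64(207))]
207 [((-78, 35, 23), np.int64(485)), ((-99, 4, 63), np.int64(126)), ((-97, 1, 63), np.int64(23)), ((-95, -3, 65), np.int64(32)), ((-95, -8, 69), np.int64(8)), ((-95, -13, 73), np.int64(3)), ((-90, -12, 68), np.int64(30)), ((-121, -53, 122), np.int64(85))]
208 [((-80, 3
[... 1331 characters left out ...]
((-80, 22, 3), np.int64(559)), ((-78, 19, 4), np.int64(363)), ((-96, -7, 38), np.int64(233)), ((-92, -8, 36), np.int64(410)), ((-71, 11, 6), np.int64(583)), ((-102, -31, 61), np.int64(650))]
214 [((-100, 10, 22), np.int64(571)), ((-89, 17, 9), np.int64(594)), ((-88, 13, 12), np.int64(599)), ((-83, 13, 8), np.int64(566)), ((-80, 12, 6), np.int64(497)), ((-75, 12, 2), np.int64(571)), ((-74, 7, 6), np.int64(571)), ((-104, -32, 59), np.int64(525))]
215 [((-102, 7, 21), np.int64(586)), ((-101, 3, 24), np.int64(584)), ((-98, 2, 22), np.int64(580)), ((-84, 12, 4), np.int64(581)), ((-79, 12, 0), np.int64(574)), ((-78, 9, 2), np.int64(575)), ((-76, 5, 3), np.int64(571)), ((-75, 0, 6), np.int64(484))]
```

The finger's back face is at rack x −96, so its front is at −76 and the row is already part-way up. I'll push on in small steps, watching the force.

```bash
python3 -m jog '[{"claw":0,"dx":-2,"dy":0,"dz":0,"spin":0},{"claw":0,"dx":-4,"dy":0,"dz":0,"spin":0},{"claw":0,"dx":-4,"dy":0,"dz":0,"spin":0}]'
python3 -m jog '[{"claw":0,"dx":-2,"dy":0,"dz":0,"spin":0},{"claw":0,"dx":-4,"dy":0,"dz":0,"spin":0},{"claw":0,"dx":-4,"dy":0,"dz":0,"spin":0}]'
python3 -m jog '[{"claw":0,"dx":-1,"dy":0,"dz":0,"spin":0},{"claw":0,"dx":-2,"dy":0,"dz":0,"spin":0},{"claw":0,"dx":-2,"dy":0,"dz":0,"spin":0}]'
```

```text
time: 26.17
position: [0.6047, 0.2745, 0.0102]
tool_rot: [-0.129, -3.132, 0.0]
ft_force: [-9.3, -0.2, 6.5]
grip_width: -0.002
grip_force: 4.7
time: 26.42
position: [0.6075, 0.2745, 0.0102]
tool_rot: [-0.128, -3.13, 0.0]
ft_force: [-11.6, -0.5, 9.4]
grip_width: 0.002
grip_force: 6.0
time: 26.67
position: [0.6091, 0.2745, 0.0102]
tool_rot: [-0.127, -3.129, 0.0]
ft_force: [-12.3, -0.6, 8.9]
grip_width: 0.003
grip_force: 6.4
```

```bash
python3 -m jog '[{"claw":0,"dx":-2,"dy":0,"dz":0,"spin":0},{"claw":0,"dx":-3,"dy":0,"dz":0,"spin":0},{"claw":0,"dx":-3,"dy":0,"dz":0,"spin":0}]'
python3 -m jog '[{"claw":0,"dx":-2,"dy":0,"dz":0,"spin":0},{"claw":0,"dx":-2,"dy":0,"dz":0,"spin":0},{"claw":0,"dx":-2,"dy":0,"dz":0,"spin":0}]'
python3 - <<'E'
from h import *
im=get_image("scene");P=cloud(im);st()
c,s=np.cos(np.radians(-4.8)),np.sin(np.radians(-4.8));d=P[...,:2]-(.688,.263);X=d@(c,s);Y=d@(-s,c);Z=P[...,2];f=im["frame"].astype(int).sum(-1)
m=(abs(Y)<.06)&(X>-.13)&(X<.02)&(Z>.03)&(Z<.1)&(f>170)
for a in np.arange(-.13,.02,.01):
    k=m&(X>=a)&(X<a+.01);print(round(a*1000),k.sum(),(np.percentile(Z[k],[10,50,90])*1000).round(0) if k.sum()>3 else '',(np.percentile(Y[k],[5,50,95])*1000).round(0) if k.sum()>3 else '')
E
```

```text
time: 26.92
position: [0.6094, 0.2746, 0.0102]
tool_rot: [-0.126, -3.124, 0.001]
ft_force: [-20.8, -0.4, 14.5]
grip_width: 0.005
grip_force: 10.1
time: 27.17
position: [0.6094, 0.2747, 0.0102]
tool_rot: [-0.125, -3.12, 0.001]
ft_force: [-24.3, -2.8, 19.0]
grip_width: 0.005
grip_force: 12.6
t 27.2 pos [0.6094 0.2747 0.0102] yaw -4.6 F [-25.3  -2.2  18.1] w 0.3 gf 12.6
-130 0  
-120 2  
-110 13 [55. 61. 66.] [-41. -33.  42.]
-100 28 [35. 51. 62.] [-40.  19.  44.]
-90 16 [31. 36. 48.] [-41.  11.  35.]
-80 4 [31. 38. 42.] [-21. -16.  -6.]
-70 10 [31. 39. 71.] [-47. -15.  20.]
-60 0  
-50 3  
-40 1  
-30 1  
-20 2  
-10 15 [31. 36. 72.] [-55. -48.  -9.]
0 27 [40. 74. 78.] [-50. -16.   9.]
10 0
```

It stalled at 25 N, so the row is either packed or jammed. I'll back off and measure the plates by depth.

```bash
python3 -m jog '[{"claw":0,"dx":20,"dy":0,"dz":0,"spin":0},{"claw":0,"dx":50,"dy":0,"dz":0,"spin":0},{"claw":0,"dx":70,"dy":0,"dz":0,"spin":0},{"claw":0,"dx":75,"dy":0,"dz":-40,"spin":0},{"claw":0,"dx":75,"dy":-40,"dz":-80,"spin":0},{"claw":0,"dx":75,"dy":-80,"dz":-120,"spin":0},{"claw":0,"dx":75,"dy":-120,"dz":-160,"spin":0},{"claw":0,"dx":75,"dy":-160,"dz":-190,"spin":0},{"claw":0,"dx":75,"dy":-200,"dz":-190,"spin":0},{"claw":0,"dx":75,"dy":-240,"dz":-190,"spin":0},{"claw":0,"dx":75,"dy":-240,"dz":-190,"spin":0},{"claw":0,"dx":75,"dy":-240,"dz":-190,"spin":0}]'
cat >> h.py <<'E'
def rack(B=(.688,.263),yaw=-4.8):
    im=get_image("scene");P=cloud(im)
    c,s=np.cos(np.radians(yaw)),np.sin(np.radians(yaw));d=P[...,:2]-B;X=d@(c,s);Y=d@(-s,c);Z=P[...,2];f=im["frame"].astype(int).sum(-1)
    m=(abs(Y)<.045)&(X>-.13)&(X<.02)&(Z>.03)&(Z<.12)&(f>120)
    for a in np.arange(-.115,.01,.005):
        k=m&(X>=a)&(X<a+.005);print(round(a*1000),k.sum(),(np.percentile(Z[k],[10,50,90])*1000).round(0) if k.sum()>3 else '',(np.percentile(Y[k],[5,50,95])*1000).round(0) if k.sum()>3 else '')
    return im
E
python3 -c "
from h import *
st();save(rack(),'k.png',(230,160,330,235),8)"
```

```text
time: 28.22
position: [0.5258, 0.0292, 0.2034]
tool_rot: [0.151, 3.132, -0.003]
ft_force: [1.3, -1.8, -0.3]
grip_width: 0.008
grip_force: 0.0
t 28.2 pos [0.5258 0.0292 0.2034] yaw -5.5 F [ 1.3 -1.8 -0.3] w 0.7 gf 0.0
-115 0  
-110 0  
-105 10 [54. 60. 63.] [-40. -30.  40.]
-100 17 [38. 54. 60.] [-41. -25.  42.]
-95 10 [41. 49. 57.] [-41.  31.  38.]
-90 9 [32. 36. 44.] [-42.  28.  38.]
-85 1  
-80 0  
-75 13 [37. 49. 61.] [-32. -12.  35.]
-70 113 [37. 55. 73.] [-35.  -1.  39.]
-65 37 [35. 67. 75.] [-37. -10.  35.]
-60 37 [56. 71. 77.] [-39.  -6.  34.]
-55 31 [45. 71. 75.] [-38. -14.  37.]
-50 33 [40. 69. 75.] [-38. -16.  29.]
-45 36 [59. 73. 78.] [-36.   4.  34.]
-40 29 [48. 74. 79.] [-36. -23.  39.]
-35 25 [49. 71. 76.] [-35. -13.  36.]
-30 37 [53. 72. 77.] [-35.  -9.  37.]
-25 22 [39. 70. 75.] [-41. -24.  28.]
-20 30 [43. 69. 76.] [-40. -31.  28.]
-15 16 [34. 67. 74.] [-41. -28.  39.]
-10 11 [37. 66. 77.] [-40. -36.  40.]
-5 16 [51. 76. 81.] [-45. -31.  43.]
0 14 [73. 77. 81.] [-41. -23.  41.]
5 5 [71. 75. 76.] [-38. -27. -16.]
```

View pics/k.png

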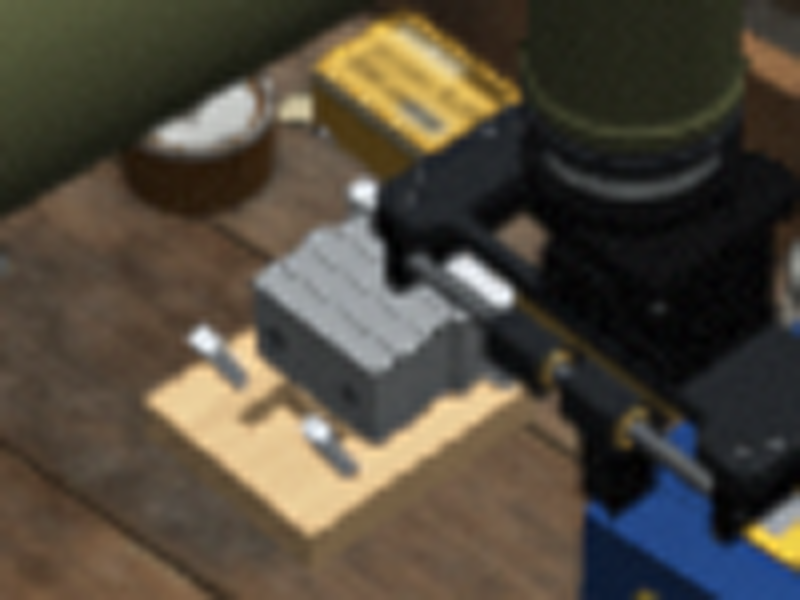

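Crop: the four plates stand upright as a block at (340,300) against the backstop (its end shows at (362,195)), and the keeper slot shows at (270,400). Next I'll refine the slot position and the keeper.

Run:
```python
from h import *
im=get_image("scene");K,T=im["K"],im["T"];g=cv2.cvtColor(im["frame"],cv2.COLOR_RGB2HSV)[...,2]
th=np.radians(-4.8);c,s=np.cos(th),np.sin(th);B=np.array((.684,.2634))
def px(X,Y,z):
    w=np.array([B[0]+c*X-s*Y,B[1]+s*X+c*Y,z]);p=T[:3,:3].T@(w-T[:3,3]);q=K@p;return q[:2]/q[2]
def samp(X,Y,z=.024):
    u,v=px(X,Y,z);return int(cv2.getRectSubPix(g,(1,1),(float(u),float(v)))[0,0])
Ys=np.arange(-.066,.067,.003)
print("Y",(Ys*1000).round().astype(int).tolist())
for X in (-.1,-.093,-.09,-.087,-.084): print(X,[samp(X,y) for y in Ys])
Xs=np.arange(-.14,-.06,.003);print("X",(Xs*1000).round().astype(int).tolist())
for Y in (-.045,-.015,-.005,.005,.015,.045): print(Y,[samp(x,Y) for x in Xs])
P=cloud(im);f=im["frame"].astype(int).sum(-1)
d=P[...,:2]-B;X=d@(c,s);Y=d@(-s,c);Z=P[...,2]
k=(X>-.08)&(X<-.058)&(abs(Y)<.036)&(Z>.03)&(Z<.068)&(f>60)
A=np.c_[Y[k],Z[k]-.05,np.ones(k.sum())];print("front face fit (dX/dY,dX/dZ,X0)",np.linalg.lstsq(A,X[k],rcond=None)[0].round(3),k.sum())
k=(X>-.061)&(X<-.01)&(Z>.066)&(Z<.08);q=np.c_[X[k],Y[k]].astype(np.float32)*1000;print("tops Y",np.percentile(q[:,1],[2,98]))
k=(np.hypot(P[...,0]-.457,P[...,1]-.375)<.04)&(Z>.095);r=cv2.minAreaRect(P[k][:,:2].astype(np.float32)*1000);print("keeper",r,k.sum(),np.median(P[k],0))
```

```text
Y [-66, -63, -60, -57, -54, -51, -48, -45, -42, -39, -36, -33, -30, -27, -24, -21, -18, -15, -12, -9, -6, -3, 0, 3, 6, 9, 12, 15, 18, 21, 24, 27, 30, 33, 36, 39, 42, 45, 48, 51, 54, 57, 60, 63, 66]
-0.1 [115, 116, 117, 124, 156, 201, 228, 232, 232, 233, 233, 232, 231, 229, 229, 229, 229, 229, 230, 230, 228, 229, 230, 231, 231, 230, 230, 230, 232, 230, 228, 226, 227, 230, 233, 235, 235, 235, 234, 233, 216, 180, 135, 103, 88]
-0.093 [116, 116, 118, 129, 158, 202, 227, 232, 232, 234, 235, 234, 232, 230, 229, 228, 229, 230, 230, 229, 228, 229, 230, 232, 233, 226, 204, 178, 160, 187, 215, 222, 226, 228, 231, 235, 236, 235, 235, 234, 222, 183, 125, 94, 81]
-0.09 [114, 115, 118, 126, 161, 209, 230, 233, 233, 234, 235, 234, 234, 231, 231, 229, 230, 231, 231, 230, 229, 230, 231, 233, 233, 230, 191, 145, 140, 161, 197, 221, 226, 229, 231, 235, 237, 236, 236, 234, 229, 189, 132, 91, 85]
-0.087 [115, 116, 118, 128, 162, 206, 231, 234, 233, 229, 213, 226, 217, 226, 219, 224, 224, 227, 231, 230, 230, 230, 231, 233, 234, 218, 181, 142, 128, 148, 192, 218, 225, 227, 228, 232, 227, 229, 232, 234, 221
[... 757 characters left out ...]
29, 229, 230, 225, 217, 211, 217, 207, 164, 132, 90]
0.005 [82, 83, 81, 85, 93, 94, 99, 128, 189, 230, 233, 232, 232, 231, 231, 233, 233, 233, 234, 234, 234, 215, 161, 114, 120, 125, 102]
0.015 [90, 90, 85, 83, 87, 90, 97, 126, 188, 222, 232, 231, 231, 231, 228, 207, 164, 142, 142, 142, 150, 148, 130, 115, 104, 112, 105]
0.045 [88, 84, 79, 79, 85, 90, 95, 126, 185, 227, 235, 235, 235, 235, 235, 235, 235, 235, 222, 178, 129, 116, 138, 198, 234, 235, 186]
front face fit (dX/dY,dX/dZ,X0) [-0.027  0.027 -0.063] 104
tops Y [-380.06811707 1338.84859131]
keeper ((456.4805908203125, 377.3031005859375), (51.410701751708984, 29.109844207763672), 87.92112731933594) 85 [0.45657739 0.37368843 0.10174385]
```

The slot fits well: centre about (0.603, 0.273) in robot coordinates, yaw −4.8°, which agrees with where the pusher stalled. Moving above the keeper.

```bash
python3 -m jog '[{"claw":64,"dx":102,"dy":340,"dz":0,"spin":-6.5},{"claw":64,"dx":102,"dy":340,"dz":0,"spin":-6.5},{"claw":64,"dx":102,"dy":340,"dz":0,"spin":-6.5},{"claw":64,"dx":102,"dy":340,"dz":0,"spin":-6.5},{"claw":64,"dx":102,"dy":340,"dz":0,"spin":-6.5},{"claw":64,"dx":102,"dy":340,"dz":0,"spin":-6.5},{"claw":64,"dx":102,"dy":340,"dz":0,"spin":-6.5},{"claw":64,"dx":102,"dy":340,"dz":0,"spin":-6.5},{"claw":64,"dx":102,"dy":340,"dz":0,"spin":-6.5},{"claw":64,"dx":102,"dy":340,"dz":0,"spin":-6.5},{"claw":64,"dx":102,"dy":340,"dz":0,"spin":-6.5},{"claw":64,"dx":102,"dy":340,"dz":0,"spin":-6.5},{"claw":64,"dx":102,"dy":340,"dz":0,"spin":-6.5},{"claw":64,"dx":102,"dy":340,"dz":0,"spin":-6.5}]'
python3 -c "
from h import *
st();go(.4565,.377,.050,1)"
```

```text
time: 29.48
position: [0.4517, 0.3859, 0.2005]
tool_rot: [-0.044, 3.141, 0.0]
ft_force: [0.5, 0.7, 0.2]
grip_width: 0.733
grip_force: 0.0
t 29.5 pos [0.4517 0.3859 0.2005] yaw 1.6 F [0.5 0.7 0.2] w 63.8 gf 0.0
to [0.456 0.377 0.05 ] dx dy dz [ -4.5  -9.  150.5] spin 0.6
```

```bash
python3 -m jog '[{"claw":64,"dx":-4.5,"dy":-9,"dz":30,"spin":0.6},{"claw":64,"dx":-4.5,"dy":-9,"dz":60,"spin":0.6},{"claw":64,"dx":-4.5,"dy":-9,"dz":90,"spin":0.6},{"claw":64,"dx":-4.5,"dy":-9,"dz":90,"spin":0.6},{"claw":64,"dx":-4.5,"dy":-9,"dz":115,"spin":0.6},{"claw":64,"dx":-4.5,"dy":-9,"dz":135,"spin":0.6},{"claw":64,"dx":-4.5,"dy":-9,"dz":150,"spin":0.6},{"claw":64,"dx":-4.5,"dy":-9,"dz":150,"spin":0.6},{"claw":64,"dx":-4.5,"dy":-9,"dz":150,"spin":0.6}]'
python3 - <<'E'
from h import *
st();im=get_image("scene");P=cloud(im);f=im["frame"].astype(int);h=cv2.cvtColor(im["frame"],cv2.COLOR_RGB2HSV)
k=(np.hypot(P[...,0]-.457,P[...,1]-.376)<.06)&(P[...,2]>.03)&(P[...,2]<.115)
w=k&(h[...,1]>60)&(h[...,2]>90);q=P[w];print("wood",len(q),np.percentile(q,[3,50,97],0).round(3).tolist())
b=k&(f.sum(-1)<120);q=P[b];print("fingers",len(q),np.percentile(q,[3,50,97],0).round(3).tolist())
E
```

```text
time: 30.23
position: [0.4562, 0.3782, 0.0514]
tool_rot: [-0.03, 3.141, 0.0]
ft_force: [0.3, 1.1, 0.1]
grip_width: 0.733
grip_force: 0.0
t 30.2 pos [0.4562 0.3782 0.0514] yaw 1.1 F [0.3 1.1 0.1] w 63.8 gf 0.0
wood 72 [[0.444, 0.354, 0.03], [0.45, 0.36, 0.082], [0.465, 0.395, 0.108]]
fingers 51 [[0.444, 0.331, 0.078], [0.448, 0.406, 0.093], [0.463, 0.418, 0.113]]
```

```bash
python3 -m jog '[{"claw":30,"dx":0,"dy":0,"dz":0,"spin":0},{"claw":30,"dx":0,"dy":0,"dz":0,"spin":0},{"claw":30,"dx":0,"dy":0,"dz":0,"spin":0},{"claw":30,"dx":0,"dy":0,"dz":0,"spin":0},{"claw":30,"dx":0,"dy":0,"dz":0,"spin":0},{"claw":30,"dx":0,"dy":0,"dz":0,"spin":0},{"claw":30,"dx":0,"dy":0,"dz":0,"spin":0}]' 25
python3 -m jog '[{"claw":30,"dx":0,"dy":0,"dz":-40,"spin":0},{"claw":30,"dx":0,"dy":0,"dz":-80,"spin":0},{"claw":30,"dx":0,"dy":0,"dz":-110,"spin":0},{"claw":30,"dx":0,"dy":0,"dz":-110,"spin":0},{"claw":30,"dx":0,"dy":0,"dz":-110,"spin":0}]'
python3 - <<'E'
from h import *
st();s=get_state();im=get_image("scene");P=cloud(im);h=cv2.cvtColor(im["frame"],cv2.COLOR_RGB2HSV)
k=(np.hypot(P[...,0]-.457,P[...,1]-.376)<.06)&(P[...,2]>.09)&(P[...,2]<.23)&(h[...,1]>60)&(h[...,2]>90)
q=P[k];print("wood",len(q),np.percentile(q,[3,50,97],0).round(3).tolist())
lo=q[q[:,2]<.15];hi=q[q[:,2]>=.16];print(np.median(lo,0).round(3),np.median(hi,0).round(3))
go(.6032,.273,s["position"][2],-4.8)
E
```

```text
time: 30.87
position: [0.456, 0.3788, 0.0509]
tool_rot: [-0.032, 3.141, 0.001]
ft_force: [-0.2, 1.5, 2.4]
grip_width: 0.462
grip_force: 24.6
time: 31.28
position: [0.4566, 0.379, 0.1621]
tool_rot: [-0.031, 3.139, 0.004]
ft_force: [-0.3, 0.7, -1.3]
grip_width: 0.464
grip_force: 24.6
t 31.3 pos [0.4566 0.379  0.1621] yaw 1.1 F [-0.3  0.7 -1.3] w 40.4 gf 24.6
wood 90 [[0.444, 0.353, 0.119], [0.452, 0.358, 0.156], [0.469, 0.389, 0.218]]
[0.458 0.358 0.132] [0.448 0.36  0.204]
to [0.603 0.273 0.162] dx dy dz [-145.6 -108.1   -2.1] spin 6.0
```

```bash
python3 -m jog '[{"claw":30,"dx":-30,"dy":-22,"dz":-5,"spin":1.5},{"claw":30,"dx":-60,"dy":-44,"dz":-5,"spin":3},{"claw":30,"dx":-90,"dy":-66,"dz":-5,"spin":4.5},{"claw":30,"dx":-120,"dy":-88,"dz":-5,"spin":6},{"claw":30,"dx":-146,"dy":-108,"dz":-5,"spin":6},{"claw":30,"dx":-146,"dy":-108,"dz":-5,"spin":6},{"claw":30,"dx":-146,"dy":-108,"dz":-5,"spin":6},{"claw":30,"dx":-146,"dy":-108,"dz":-5,"spin":6},{"claw":30,"dx":-146,"dy":-108,"dz":-5,"spin":6}]'
python3 - <<'E'
from h import *
st();s=get_state();im=get_image("scene");P=cloud(im);h=cv2.cvtColor(im["frame"],cv2.COLOR_RGB2HSV)
c,sn=np.cos(np.radians(-4.8)),np.sin(np.radians(-4.8));d=P[...,:2]-(.684,.2634);X=d@(c,sn);Y=d@(-sn,c);Z=P[...,2]
k=(abs(X+.08)<.03)&(abs(Y)<.035)&(Z>.09)&(Z<.23)&(h[...,1]>60)&(h[...,2]>70)
for a in np.arange(.1,.23,.01):
    m=k&(Z>=a)&(Z<a+.01)
    if m.sum()>3: print(round(a,2),m.sum(),(np.percentile(X[m],[5,50,95])*1000).round(),(np.percentile(Y[m],[5,50,95])*1000).round())
go(.6032,.273,.05,-4.8)
E
```

```text
time: 32.08
position: [0.6019, 0.2748, 0.1637]
tool_rot: [-0.129, -3.136, 0.001]
ft_force: [-0.8, 0.1, -0.8]
grip_width: 0.457
grip_force: 24.7
t 32.1 pos [0.6019 0.2748 0.1637] yaw -4.7 F [-0.8  0.1 -0.8] w 39.8 gf 24.7
0.11 7 [-92. -90. -83.] [-14.  -4.  18.]
0.12 25 [-94. -93. -73.] [-18. -12.  16.]
0.13 20 [-95. -92. -80.] [-20.  -4.  17.]
0.14 31 [-95. -91. -79.] [-20. -10.  15.]
0.15 22 [-96. -90. -73.] [-20.  -9.  16.]
0.16 26 [-96. -91. -70.] [-21. -15.  15.]
0.17 23 [-96. -93. -78.] [-21.  -8.  15.]
0.18 16 [-96. -93. -91.] [-18.   2.  17.]
0.19 17 [-97. -94. -91.] [-16.  -1.  13.]
0.2 17 [-95. -93. -90.] [-16.   1.  19.]
0.21 24 [-95. -92. -87.] [-17.   1.  19.]
to [0.603 0.273 0.05 ] dx dy dz [ -1.5  -1.9 114.2] spin 0.1
```

The keeper hangs upright over the slot to within about 1 mm. Lowering it guardedly.

```bash
python3 -m jog '[{"claw":30,"dx":-1.5,"dy":0,"dz":30,"spin":0},{"claw":30,"dx":-1.5,"dy":0,"dz":55,"spin":0},{"claw":30,"dx":-1.5,"dy":0,"dz":72,"spin":0},{"claw":30,"dx":-1.5,"dy":0,"dz":80,"spin":0},{"claw":30,"dx":-1.5,"dy":0,"dz":84,"spin":0},{"claw":30,"dx":-1.5,"dy":0,"dz":88,"spin":0},{"claw":30,"dx":-1.5,"dy":0,"dz":92,"spin":0},{"claw":30,"dx":-1.5,"dy":0,"dz":95,"spin":0},{"claw":30,"dx":-1.5,"dy":0,"dz":95,"spin":0}]'
python3 -m jog '[{"claw":30,"dx":0,"dy":0,"dz":2,"spin":0},{"claw":30,"dx":0,"dy":0,"dz":4,"spin":0},{"claw":30,"dx":0,"dy":0,"dz":5,"spin":0},{"claw":30,"dx":0,"dy":0,"dz":5,"spin":0}]'
```

```text
time: 32.88
position: [0.6055, 0.2734, 0.0706]
tool_rot: [0.133, 3.138, 0.001]
ft_force: [-0.2, -0.8, -2.0]
grip_width: 0.464
grip_force: 24.7
time: 33.22
position: [0.6052, 0.2731, 0.0652]
tool_rot: [-0.133, -3.139, 0.0]
ft_force: [-0.7, 0.6, 0.3]
grip_width: 0.457
grip_force: 24.7
```

No force, and the foot is about 10 mm inside the slot. Going down the rest.

```bash
python3 -m jog '[{"claw":30,"dx":0,"dy":0,"dz":2,"spin":0},{"claw":30,"dx":0,"dy":0,"dz":4,"spin":0},{"claw":30,"dx":0,"dy":0,"dz":6,"spin":0},{"claw":30,"dx":0,"dy":0,"dz":6,"spin":0}]'
python3 -m jog '[{"claw":30,"dx":0,"dy":0,"dz":1,"spin":0},{"claw":30,"dx":0,"dy":0,"dz":2.5,"spin":0},{"claw":30,"dx":0,"dy":0,"dz":2.5,"spin":0}]'
```

```text
time: 33.55
position: [0.605, 0.273, 0.0587]
tool_rot: [-0.133, -3.138, 0.001]
ft_force: [-0.6, -0.1, -1.7]
grip_width: 0.464
grip_force: 24.7
time: 33.8
position: [0.6056, 0.2733, 0.0571]
tool_rot: [0.133, 3.138, 0.0]
ft_force: [0.1, -0.1, -1.5]
grip_width: 0.46
grip_force: 24.7
```

```bash
python3 -m jog '[{"claw":30,"dx":0,"dy":0,"dz":1,"spin":0},{"claw":30,"dx":0,"dy":0,"dz":2,"spin":0},{"claw":30,"dx":0,"dy":0,"dz":2,"spin":0}]'
python3 -m jog '[{"claw":30,"dx":0,"dy":0,"dz":1,"spin":0},{"claw":30,"dx":0,"dy":0,"dz":1,"spin":0}]'
```

```text
time: 34.05
position: [0.6063, 0.2738, 0.0566]
tool_rot: [0.133, 3.137, 0.003]
ft_force: [-1.8, 0.5, 5.1]
grip_width: 0.458
grip_force: 24.8
time: 34.22
position: [0.6065, 0.2743, 0.0564]
tool_rot: [0.133, 3.136, 0.004]
ft_force: [-1.1, -0.4, 8.5]
grip_width: 0.461
grip_force: 24.9
```

Contact force at the expected seating height (8.5 N, foot at about 6 mm), so the keeper is down. I'll release, opening narrowly to stay clear, and go up.

```bash
python3 -m jog '[{"claw":56,"dx":0,"dy":0,"dz":-2,"spin":0},{"claw":56,"dx":0,"dy":0,"dz":-2,"spin":0},{"claw":56,"dx":0,"dy":0,"dz":-2,"spin":0},{"claw":56,"dx":0,"dy":0,"dz":-2,"spin":0},{"claw":56,"dx":0,"dy":0,"dz":-12,"spin":0},{"claw":56,"dx":0,"dy":0,"dz":-40,"spin":0},{"claw":56,"dx":0,"dy":0,"dz":-80,"spin":0},{"claw":56,"dx":0,"dy":0,"dz":-120,"spin":0},{"claw":56,"dx":0,"dy":0,"dz":-150,"spin":0},{"claw":56,"dx":80,"dy":-80,"dz":-150,"spin":0},{"claw":56,"dx":80,"dy":-200,"dz":-150,"spin":0},{"claw":56,"dx":80,"dy":-250,"dz":-150,"spin":0},{"claw":56,"dx":80,"dy":-250,"dz":-150,"spin":0},{"claw":56,"dx":80,"dy":-250,"dz":-150,"spin":0},{"claw":56,"dx":80,"dy":-250,"dz":-150,"spin":0},{"claw":56,"dx":80,"dy":-250,"dz":-150,"spin":0}]'
python3 - <<'E'
from h import *
st();im=get_image("scene");P=cloud(im);h=cv2.cvtColor(im["frame"],cv2.COLOR_RGB2HSV);f=im["frame"].astype(int).sum(-1)
c,sn=np.cos(np.radians(-4.8)),np.sin(np.radians(-4.8));d=P[...,:2]-(.684,.2634);X=d@(c,sn);Y=d@(-sn,c);Z=P[...,2]
k=(X>-.12)&(X<-.06)&(abs(Y)<.035)&(Z>.03)&(Z<.13)&(h[...,1]>60)&(h[...,2]>70)
for a in np.arange(.03,.13,.01):
    m=k&(Z>=a)&(Z<a+.01)
    if m.sum()>3: print(round(a,2),m.sum(),(np.percentile(X[m],[5,50,95])*1000).round(),(np.percentile(Y[m],[5,50,95])*1000).round())
print("top z",np.percentile(Z[k],99))
g=(h[...,1]<50)&(f>120)&(X>-.075)&(X<.0)&(abs(Y)<.045)&(Z>.03)&(Z<.1)
for a in np.arange(-.07,0,.008):
    m=g&(X>=a)&(X<a+.008);print(round(a,3),m.sum(),(np.percentile(Z[m],[50,90,98])*1000).round() if m.sum()>3 else '')
for nm,lo,hi,w in (("red",(0,150,90),(8,255,255),True),("yel",(22,150,120),(34,255,255),False)):
    for m,a,cc in blobs(im,lo,hi,15,w):
        q=np.median(P[m],0)
        if .2<q[0]<.8 and -.3<q[1]<.7: print(nm,a,cc.round(0),q.round(3))
E
```

```text
time: 35.55
position: [0.5031, 0.0243, 0.2047]
tool_rot: [0.144, 3.138, -0.001]
ft_force: [0.9, -0.6, 1.3]
grip_width: 0.645
grip_force: 0.0
t 35.5 pos [0.5031 0.0243 0.2047] yaw -5.3 F [ 0.9 -0.6  1.3] w 56.1 gf 0.0
0.03 19 [-104.  -90.  -72.] [-22.   0.  20.]
0.04 17 [-92. -89. -70.] [-19.   1.  30.]
0.05 26 [-91. -86. -69.] [-21. -15.  15.]
0.06 23 [-92. -88. -69.] [-20. -12.  14.]
0.07 26 [-92. -88. -73.] [-22.  -7.  21.]
0.08 24 [-90. -87. -70.] [-21. -12.  12.]
0.09 25 [-90. -86. -69.] [-20. -11.  18.]
0.1 46 [-91. -77. -65.] [-19.  -4.  21.]
0.11 35 [-91. -82. -71.] [-19.   1.  14.]
top z 0.11431621770892897
-0.07 26 [57. 76. 79.]
-0.062 33 [63. 77. 80.]
-0.054 25 [71. 78. 79.]
-0.046 25 [60. 75. 77.]
-0.038 20 [70. 75. 78.]
-0.03 8 [73. 75. 77.]
-0.022 4 [73. 75. 75.]
-0.014 0 
-0.006 0 
yel 121 [336. 220.] [ 0.635 -0.005  0.16 ]
yel 132 [345. 226.] [ 0.637 -0.037  0.159]
```

Keeper upright in the slot with its top at about 0.111, the plates' tops level at about 0.075, and both leaves level at 0.160. One last look for any hidden red band, then I hand in.

```bash
python3 -m jog '[{"claw":56,"dx":0,"dy":0,"dz":-40,"spin":0},{"claw":56,"dx":0,"dy":0,"dz":-40,"spin":0},{"claw":56,"dx":0,"dy":0,"dz":-40,"spin":0},{"claw":56,"dx":0,"dy":0,"dz":-40,"spin":0},{"claw":56,"dx":0,"dy":0,"dz":-40,"spin":0},{"claw":56,"dx":0,"dy":0,"dz":-40,"spin":0}]'
python3 - <<'E'
from h import *
for n in ("top","scene"):
    im=get_image(n);P=cloud(im)
    print(n,[(c.round(0).tolist(),np.median(P[m],0).round(2).tolist()) for m,a,c in blobs(im,(0,150,90),(8,255,255),8,True) if abs(np.median(P[m],0)[2])<.2 and .1<np.median(P[m],0)[0]<.9 and abs(np.median(P[m],0)[1])<.8])
print(close_job())
E
```

```text
time: 36.1
position: [0.5041, 0.0313, 0.243]
tool_rot: [-0.132, -3.137, 0.001]
ft_force: [-0.2, 0.6, -0.3]
grip_width: 0.643
grip_force: 0.0
top []
scene [([170.0, 151.0], [0.6, 0.79, 0.02])]
the job is handed in; nothing more can be done
None
```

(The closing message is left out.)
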